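Tomatoes in the pan, dial back on the hob, press and hold to switch on

TASK

Tip the three cherry tomatoes out of the mug into the pan on the portable hob and stand the empty mug upright on the worktop again. Then put the hob's pulled-off dial back on its D-shaped shaft, turned so that the flats match and pushed fully home, and press it down against its spring to switch the hob on: finish while still holding the dial pressed in, without letting go. Leave the pan on its cooking zone and everything else where it is.

Things in the scene. Friction and masses are not known exactly. Their poses are not given: they have to be found in the camera images.
- mug: White cup, 62 mm wide at the mouth, 44 at the foot, 50 high, flared wall 4 mm, 0.10-0.16 kg, holding the tomatoes. Origin on the underside, z up; cup axis at y = +14 mm; handle towards -y: a flat upright loop 14 mm thick (x), y -24 to -44 mm, z 15 to 47 mm (solid round y = -33, z = 37), for fingers closing along x. Tipped about 95 degrees the tomatoes roll out.
- mug_mouth (a point): Centre of the mug's mouth, on the cup's axis, level with the rim (50 mm above the underside); axes as the mug's.
- tomato_1: Small round cherry tomato, 19 mm across, 11 g, origin at its centre. In the mug at the start.
- tomato_2: Small round cherry tomato, 19 mm across, 11 g, origin at its centre. In the mug at the start.
- tomato_3: Small round cherry tomato, 19 mm across, 11 g, origin at its centre. In the mug at the start, on top of the others.
- pan: Shallow round steel pan with two small loop handles, standing loose on the hob's cooking zone; 192 mm across the rim, 164 mm across the floor, 50 mm high, wall 4 mm, loops reaching out to 123 mm from the middle. Origin at the middle of the underside, z up. 0.85 kg.
- pan_floor (a point): Middle of the pan's inner floor, 6 mm above its underside; z up.
- table_hob: Portable black-glass induction hob, fixed on the worktop, 270 (x) x 360 (y) x 60 mm high; origin at the middle of its underside, z up. The cooking zone with the pan is on its left (+y) half, the shaft for the dial on its right half near the front, at x = -45, y = -132 mm from the origin.
- hob_zone (a point): Centre of the printed cooking zone, on the glass (60 mm above the worktop). The wall cabinet overhead has its front at world x = 0.57 m and its underside 0.48 m above the worktop: keep wrist and forearm clear of it.
- dial: Hob's pulled-off black dial, lying right side up on the worktop: round, 46 mm across, 18 high, with a grip bar on top 14 mm wide (y), 38 long (x), up to 37 mm above the underside; white pointer line at the bar's -x end. Origin middle of the underside, z up. Underside: D-bore 14 mm deep on the axis, 14 across, its flat 3.8 mm from the axis on the pointer side (-x). About 35 g.
- shaft_tip (a point): On the axis, at the top face, of the hob's upright steel D-shaft: 12 mm across, chamfered, standing 20 mm above the glass unpressed (80 mm above the worktop), flat 2.8 mm from the axis on this point's -x side; z up. The dial fits (1 mm clearance, 0.2 rad play) when its axes point like this point's, and is fully home with its underside 14 mm below this point (6 mm above the glass).
- dial_turn (a joint): Turning of the shaft, rad, counterclockwise from above; 0: flat faces the hob's front (-x). Stays where it is (light friction, 0.02 N m); need not be turned.
- dial_push (a joint): How far the shaft is pushed down, m; 0 to 0.005 (stop). Spring: 2.3 N to start, 6.8 N at the stop; it springs back when let go. Switched on beyond 0.003.
- egg_timer: Round cream kitchen timer, 60 mm across, 50 mm high, standing at the back left; bystander. Origin under its middle.
- teaspoon: Steel teaspoon, 130 x 26 x 11 mm, lying near the front edge; bystander. Origin under its middle.
- spice_jar: Spice jar with a red lid, 45 mm across, 106 mm high, standing behind the hob's left corner; bystander. Origin under its middle.
There are look-alikes about, which are no part of the job. There is more than one size of the dial; the one meant has the size given above.

How it is judged:
On the way, in this order (a step that is already met when the one before it is completed fails the run):
1. all three tomatoes have been tipped out of the mug into the pan (the mug is still tipped by more than 45 degrees) (horizontal distance between each of tomato_1, tomato_2, tomato_3 and pan_floor below 0.088 m and z of tomato_1 in the frame of pan_floor between 0 and 0.045 m and z of tomato_2 in the frame of pan_floor between 0 and 0.045 m and z of tomato_3 in the frame of pan_floor between 0 and 0.045 m and angle between mug's own z axis and vertical above 0.785 rad), for 0.1 s.
2. the empty mug stands upright on the worktop, let go and at rest (horizontal distance between each of tomato_1, tomato_2, tomato_3 and pan_floor below 0.088 m and z of tomato_1 in the frame of pan_floor between 0 and 0.045 m and z of tomato_2 in the frame of pan_floor between 0 and 0.045 m and z of tomato_3 in the frame of pan_floor between 0 and 0.045 m and angle between mug's own z axis and vertical below 0.12 rad and height (world z) of mug between -0.005 and 0.012 m and linear speed of mug below 0.03 m/s and contact force between mug and the arm below 0.1 N and contact force between mug and the fingers below 0.1 N), for 0.2 s.
At the end, for the whole second after the job is handed in: All through the last second: the tomatoes lie in the pan; the mug stands upright (7 degrees), untouched; pan within 35 mm of the zone centre; dial within 3 mm of the shaft axis and 2.5 mm of full depth, shaft pushed in over 3 of its 5 mm, fingers still on the dial with over 1 N (all of step 2 and horizontal distance between dial and shaft_tip below 0.003 m and z of dial in the frame of shaft_tip below -0.0115 m and angle between the x axis of dial and the x axis of shaft_tip, either way round below 0.3 rad and angle between dial's own z axis and vertical below 0.12 rad and value of joint dial_push above 0.003 m and contact force between dial and the fingers above 1 N and horizontal distance between pan and hob_zone below 0.035 m and angle between pan's own z axis and vertical below 0.08 rad); the arm keeps its last pose, push and grip.
It fails at once if the egg timer, the teaspoon or the spice jar is pushed more than 30 mm away (distance of any of egg_timer, teaspoon, spice_jar from where it was at the start of the episode above 0.03 m).
It also fails if it takes over 72 s, if anything falls off the work surface, if the arm or the gripper's body presses on something with over 40 N, if the wrist force passes 120 N, or if a joint passes its speed limit or range.

ROBOT

A 7-joint arm with a two-finger parallel gripper is mounted at the origin on a cart in front of the work surface, level with it; the furniture and walls round the work are solid. World frame = base frame: x ahead of the robot, y to its left, z up, the work surface at z = 0. Lengths are in m, angles in rad, forces in N, time in s.
With the tool pointing down it reaches from about 0.425 to 0.925 m from the base axis. Payload 6.8 kg.
Tool frame: the origin (TCP) lies midway between the tips of the shut fingers; the grasp point (between the pads) lies 19 mm behind it; z points along the fingers, y is the line along which they close (so a half turn about z gives the same grasp; the last joint's range is limited). The gripper opens to 85 mm and grips with 20 to 120 N. Pads are 22 mm wide; open, the fingers measure 114 mm over their backs; the gripper's body (76 mm by 85 mm) begins 54 mm behind the grasp point. The pads swing forward as they close: fully open they stand 13 mm farther back than shut.
Start: joints at [1.052, 0.477, 0.022, 1.555, -0.011, 1.109, -0.083], TCP at [0.27, -0.619, 0.231] pointing down, gripper open.
Joint ranges: [-2.96, 2.96], [-0.34, 2.1], [-1.41, 1.46], [0.24, 2.44], [-1.37, 4.51], [0.17, 1.92], [-2.96, 2.96]. Speed limits (rad/s): [2.39, 2.39, 3.14, 3.14, 3.14, 3.14, 3.14].

INTERFACE

Orientations are given as a unit quaternion [w, x, y, z].
In Python, from station import bot gives the robot as it stands.
- The arm moves only by the tool jog_arm, never from a script. Its argument "rows" is a list of rows, each an object of numbers: "fingers": the finger opening in mm, from 0 to 85.4; "x", "y", "z": the shift along the tool's x, y, z in mm; "ax", "ay", "az": the turn, a rotation vector about the tool's x, y, z in degrees. A call has exactly 8 rows; each row shifts and turns the commanded pose from where the row before left it, along the tool's axes as they then stand; what a row does not reach is not made up. A row lasts 1/10 s, in which the tool goes at most 50 mm and 8.59 degrees, less where a joint would pass 70% of its speed; a pose out of reach is approached as far as the arm can. A call with a gripper value outside its range is refused whole. The fingers move at their own pace and stop on an object; "force" is the grip in N (left out, the last holds). Time passes only in rows, so rows that do not move let the fingers close, or fill a call up. It gives the time, the measured TCP pose, the force, the opening and the grip force at its end, in the units of the state.
- bot.get_obs(): the state, without advancing time (a new reading comes with each control period).
- bot.read_camera(name): name is "scene" or "side" or "wrist"; returns a dict with "pixels" (420x560x3 uint8, red, green, blue), "vertical_fov" (degrees; the focal length in pixels is half the picture's height over the tangent of half this angle, whatever the lens; pixels are square), "cx", "cy" (the principal point, pixels), "world_from_camera" (4x4, takes a point from camera to world coordinates). Camera axes: x right, y down, z forward; pixel columns grow to the right and rows downward; lengths in m; the calibration is good to about 2 mm. The wrist camera is an equidistant fisheye: a pixel r from the principal point sees the ray r / f radians off the axis. A picture is of the moment at which its call begins. There is no depth.
- bot.hand_in(): hands the job in; it is judged then, once.
The state is a dict: "t": time; "q": joint angles; "joint_vel": joint speeds; "joint_torque": joint torques, N m; "eef_pos": TCP position; "tool_rot": TCP orientation; "contact_force": force on the tool from outside, world axes, zero at the start; "torque": the same for the moment, N m; "gripper_width": opening from 0.0 (shut) to 1.0 (fully open); "grasp_force": force on a finger pad.
Only numpy, scipy, OpenCV 4.12 (cv2) and the standard library are available. Lean on these libraries where they do the work, as an engineer would, in place of code of your own. Each camera call takes 0.05 s, during which the arm holds its last target. There are 200 camera calls.

## Working session

There is one attempt and no reset: what is moved stays moved. The work goes in short steps, Python scripts to look and compute and a tool call to move; the robot and the scene stay as the last step left them, time stands still between calls to the robot, and variables do not carry over. Pictures are saved under pics/ and viewed, at most 10 in all, crops included, and the job is handed in when it is done.

Besides the shell and the picture viewer there is one more tool, called after ">>>" by a JSON object that holds its "api" and its "payload", one argument or row to a line. jog_arm: Moves the arm, as the interface text tells. Its arguments: {"type":"object","properties":{"rows":{"type":"array","items":{"type":"object","properties":{"fingers":{"type":"number"},"x":{"type":"number"},"y":{"type":"number"},"z":{"type":"number"},"ax":{"type":"number"},"ay":{"type":"number"},"az":{"type":"number"}}}},"force":{"type":"number"}},"required":["rows"]}

```bash
mkdir -p pics; ls; cat > h.py <<'E'
import numpy as np, cv2
from station import bot
from scipy.spatial.transform import Rotation as R
def rays(c,uv):
    h=c["pixels"].shape[0]; f=h/2/np.tan(np.radians(c["vertical_fov"])/2)
    p=(np.atleast_2d(uv)-[c["cx"],c["cy"]])/f
    if c.get("fish"):
        r=np.linalg.norm(p,axis=1,keepdims=True)+1e-12; d=np.c_[p/r*np.sin(r),np.cos(r)]
    else: d=np.c_[p,np.ones(len(p))]
    T=np.array(c["world_from_camera"]); return T[:3,3],d@T[:3,:3].T
def plane(c,uv,z):
    o,d=rays(c,uv); return o+d*((z-o[2])/d[:,2:3])
def proj(c,P):
    T=np.array(c["world_from_camera"]); p=(np.atleast_2d(P)-T[:3,3])@T[:3,:3]
    h=c["pixels"].shape[0]; f=h/2/np.tan(np.radians(c["vertical_fov"])/2)
    if c.get("fish"):
        r=np.linalg.norm(p[:,:2],axis=1,keepdims=True); q=p[:,:2]/r*np.arctan2(r,p[:,2:])
    else: q=p[:,:2]/p[:,2:]
    return q*f+[c["cx"],c["cy"]]
def cam(n,save=None):
    c=bot.read_camera(n); c["fish"]=n=="wrist"
    if save: cv2.imwrite(f"pics/{save}.png",c["pixels"][:,:,::-1]); np.save(f"pics/{save}.npy",c,allow_pickle=True)
    return c
def load(s): return np.load(f"pics/{s}.npy",allow_pickle=True).item()
E
python3 - <<'E'
from h import *
for n in("scene","side","wrist"):
    c=cam(n,n+"0"); print(n,c["vertical_fov"],c["cx"],c["cy"],np.round(c["world_from_camera"],3).tolist())
a=[load(n+"0")["pixels"] for n in("scene","side")]
o=bot.get_obs();print(o)
E
```

```text
pics
scene 54.20686194515856 284.28597717318695 218.14945855256556 [[-0.674, -0.565, 0.476, 0.023], [-0.739, 0.519, -0.43, 0.492], [-0.004, -0.641, -0.768, 0.838], [0.0, 0.0, 0.0, 1.0]]
side 45.937472731349175 280.70611083381453 215.62127367733058 [[-0.987, -0.089, 0.131, 0.333], [-0.158, 0.547, -0.822, 1.067], [0.001, -0.832, -0.554, 0.769], [0.0, 0.0, 0.0, 1.0]]
wrist 65.70646984690485 282.0891826029065 211.94797967674995 [[0.399, -0.878, -0.265, 0.337], [-0.917, -0.382, -0.116, -0.589], [0.0, 0.289, -0.957, 0.371], [0.0, 0.0, 0.0, 1.0]]
{'t': 0.15, 'q': array([ 1.05188319,  0.4776133 ,  0.02238412,  1.55617585, -0.01150718,
        1.10930682, -0.08311253]), 'joint_vel': array([ 0.00053929, -0.00251751,  0.00176578, -0.00422324, -0.0006129 ,
       -0.0019638 , -0.00052151]), 'joint_torque': array([ 2.69431977e-03, -5.96924579e+01,  1.61035728e+00, -2.81491506e+01,
        1.27559173e-02,  6.46953224e-03,  6.10481351e-06]), 'eef_pos': array([ 0.26936731, -0.61844805,  0.2305682 ]), 'tool_rot': array([-6.60037139e-04,  9.78981042e-01,  2.03950110e-01, -1.91771626e-04]), 'contact_force': array([ 0.38038489, -0.86103021, -0.81164029]), 'torque': array([ 0.01114666,  0.0198795 , -0.05672003]), 'grasp_force': 0.0, 'gripper_width': 0.9999051288347864}
```

View pics/scene0.png

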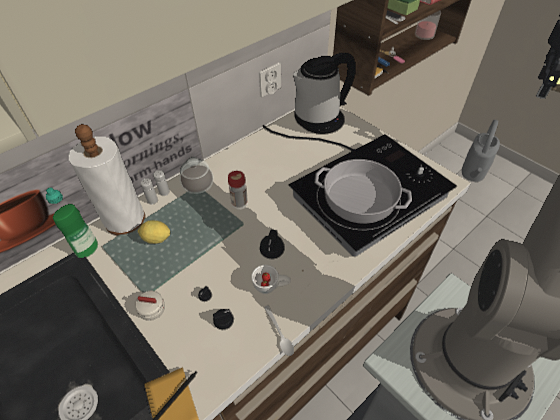

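View pics/side0.png

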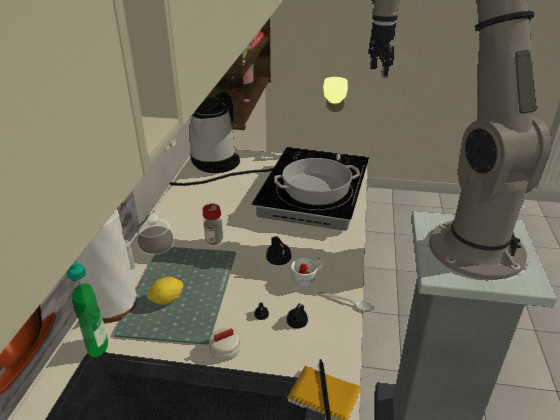

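The scene view shows the hob and pan at about (365,190), the mug with tomatoes at (266,278), and three dial-like black things at (272,244), (204,293) and (222,318). I'll measure all three and enlarge them.

```bash
python3 - <<'E'
from h import *
s=load("scene0"); d=load("side0")
for c,n,pts in((s,"scene",[(272,244),(204,293),(222,318)]),(d,"side",[(279,250),(262,311),(298,316)])):
    im=c["pixels"]; m=(im.max(2)<60).astype(np.uint8)
    k,l,st,ce=cv2.connectedComponentsWithStats(m)
    for p in pts:
        i=l[p[1]-3:p[1]+4,p[0]-3:p[0]+4].max(); x,y,w,h,a=st[i]
        P=plane(c,[(x,y+h*.6),(x+w,y+h*.6),(x+w/2,y+h)],0.009); print(n,p,st[i],"width mm",1000*np.linalg.norm(P[0]-P[1]),P[:2].mean(0).round(3))
a=cv2.resize(s["pixels"][215:345,170:330],None,fx=4,fy=4,interpolation=3)[:,:,::-1]
b=cv2.resize(d["pixels"][225:340,230:390],None,fx=4,fy=4,interpolation=3)[:,:,::-1]
cv2.imwrite("pics/crop1.png",cv2.resize(np.vstack([a,b]),None,fx=.6,fy=.6,interpolation=3))
h=cv2.resize(s["pixels"][135:255,285:460],None,fx=4,fy=4,interpolation=3)[:,:,::-1];cv2.imwrite("pics/crop2.png",h)
E
```

```text
scene (272, 244) [260 229  24  30 494] width mm 59.6882907500591 [0.488 0.114 0.009]
scene (204, 293) [198 287  13  14 129] width mm 29.624213759590937 [0.49  0.316 0.009]
scene (222, 318) [213 309  20  20 314] width mm 43.59203233683895 [0.412 0.323 0.009]
side (279, 250) [266 237  25  28 489] width mm 62.023161669121905 [0.491 0.11  0.009]
side (262, 311) [254 303  15  17 158] width mm 32.04121533834049 [0.494 0.318 0.009]
side (298, 316) [287 304  21  24 355] width mm 44.3298775757858 [0.416 0.321 0.009]
```

View pics/crop1.png

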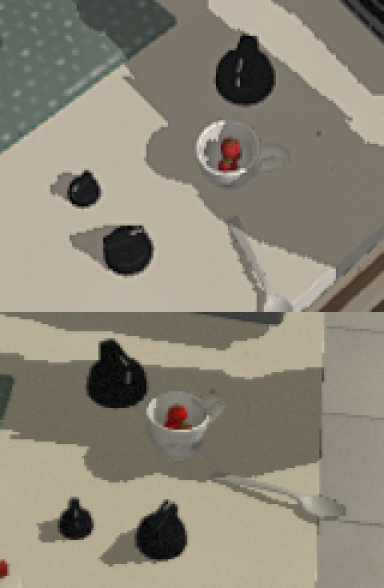

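View pics/crop2.png

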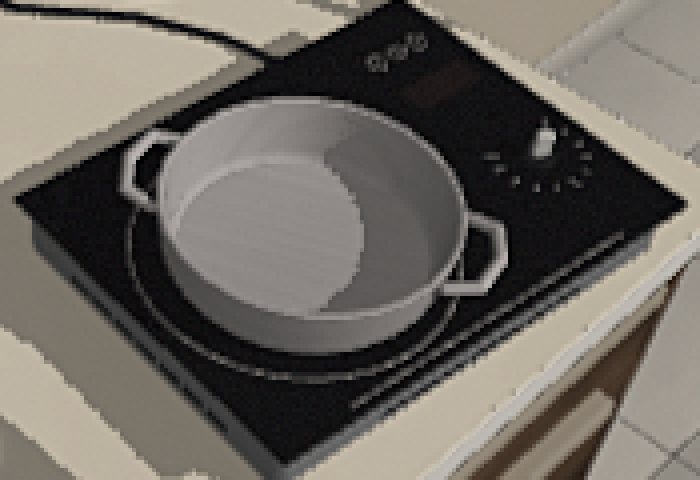

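Three candidates in the scene view: (272,244) is about 60 mm wide, (204,293) about 30 mm, and (222,318) about 44 mm. Only the last fits 46 mm, so that is the dial, near (0.414, 0.322). The crops confirm the sizes, and the shaft tip is at about scene pixel (421,166).

```bash
python3 - <<'E'
from h import *
def tri(ps):
    A=np.zeros((3,3));b=np.zeros(3)
    for o,d in ps:
        d=d/np.linalg.norm(d);M=np.eye(3)-np.outer(d,d);A+=M;b+=M@o
    return np.linalg.solve(A,b)
for n,box in(("scene0",(285,460,130,260)),("side0",(250,375,145,228))):
    c=load(n);im=c["pixels"];x0,x1,y0,y1=box
    m=np.zeros(im.shape[:2],np.uint8);m[y0:y1,x0:x1]=(im[y0:y1,x0:x1].max(2)<50)
    m=cv2.morphologyEx(m,cv2.MORPH_OPEN,np.ones((3,3)))
    k,l,st,ce=cv2.connectedComponentsWithStats(m);i=1+st[1:,4].argmax()
    hull=cv2.convexHull(np.argwhere(l==i)[:,::-1].astype(np.int32))
    q=cv2.approxPolyDP(hull,6,True)[:,0]; print(n,q.tolist());
    P=plane(c,q,0.06); print(P[:,:2].round(3).tolist(), P.mean(0).round(3)); r=cv2.minAreaRect((plane(c,hull[:,0],0.06)[:,:2]*1000).astype(np.float32));print(r)
    # mug: tomato + bright
    x0,x1,y0,y1=(245,300,258,300) if n[1]=="c" else (285,330,252,290)
    hsv=cv2.cvtColor(im,cv2.COLOR_RGB2HSV)
    red=(hsv[...,1]>150)&((hsv[...,0]<8)|(hsv[...,0]>172)); red[:y0]=0;red[y1:]=0;red[:,:x0]=0;red[:,x1:]=0
    print("red",np.argwhere(red).mean(0)[::-1],red.sum())
s=load("scene0");print("shaft",plane(s,[(421,166)],0.08))
a=cv2.resize(load("scene0")["pixels"][255:305,240:300],None,fx=8,fy=8,interpolation=3)[:,:,::-1]
b=cv2.resize(load("side0")["pixels"][250:295,280:340],None,fx=8,fy=8,interpolation=3)[:,:,::-1]
h=cv2.resize(load("side0")["pixels"][145:180,300:360],None,fx=5,fy=5,interpolation=3)[:,:,::-1]
L=np.vstack([a[:300],b[:300]]);cv2.imwrite("pics/crop3.png",np.vstack([a,b])[:800])
E
```

```text
scene0 [[454, 187], [396, 218], [327, 165], [385, 135]]
[[0.282, -0.344], [0.319, -0.147], [0.567, -0.16], [0.541, -0.38]] [ 0.427 -0.258  0.06 ]
((429.35107421875, -254.31524658203125), (230.90170288085938, 273.8910827636719), 83.2077865600586)
red [265.32876712 279.34246575] 73
side0 [[360, 184], [350, 218], [253, 204], [287, 147], [335, 153]]
[[0.303, -0.181], [0.323, -0.002], [0.582, -0.028], [0.544, -0.386], [0.386, -0.368]] [ 0.428 -0.193  0.06 ]
((437.26513671875, -193.62571716308594), (365.7840270996094, 273.69036865234375), 83.59000396728516)
red [303.13333333 268.91666667] 60
shaft [[ 0.3791882  -0.32572643  0.08      ]]
```

```bash
python3 - <<'E'
from h import *
s=load("scene0");d=load("side0")
print("mug tomatoes", plane(s,[(265.3,279.3)],.03),plane(d,[(303.1,268.9)],.03))
print("handle tip approx", plane(s,[(287,279)],.037),plane(d,[(320.5,262)],.037))
print("dial",plane(s,[(222,318)],.018),plane(d,[(298,317)],.018))
print("pan rim c", plane(s,[(363,185)],.11))
E
```

```text
mug tomatoes [[0.41882655 0.19428797 0.03      ]] [[0.42105155 0.18277954 0.03      ]]
handle tip approx [[0.38280257 0.16014854 0.037     ]] [[0.38308289 0.15977747 0.037     ]]
dial [[0.41440906 0.3223032  0.018     ]] [[0.41412614 0.32542063 0.018     ]]
pan rim c [[ 0.42140597 -0.13096007  0.11      ]]
```

>>> {"api": "jog_arm", "payload": {
  "rows": [
    {"z": -5,"y": -45,"fingers": 85},
    {"y": -48},
    {"y": -48},
    {"y": -48},
    {"y": -48},
    {"y": -48},
    {"y": -48},
    {"y": -48}
  ]
}}

```text
invalid input
```

>>> {"api": "jog_arm", "payload": {
  "rows": [
    {"x": 37,"y": -32,"z": 0,"ax": 0,"ay": 0,"az": 0,"fingers": 85},
    {"x": 37,"y": -32,"z": 0,"ax": 0,"ay": 0,"az": 0,"fingers": 85},
    {"x": 37,"y": -32,"z": 0,"ax": 0,"ay": 0,"az": 0,"fingers": 85},
    {"x": 37,"y": -32,"z": 0,"ax": 0,"ay": 0,"az": 0,"fingers": 85},
    {"x": 37,"y": -32,"z": 0,"ax": 0,"ay": 0,"az": 0,"fingers": 85},
    {"x": 37,"y": -32,"z": 0,"ax": 0,"ay": 0,"az": 0,"fingers": 85},
    {"x": 37,"y": -32,"z": 0,"ax": 0,"ay": 0,"az": 0,"fingers": 85},
    {"x": 37,"y": -32,"z": 0,"ax": 0,"ay": 0,"az": 0,"fingers": 85}
  ]
}}

```text
t: 0.95
eef_pos: [0.4391, -0.2641, 0.2313]
tool_rot: [0.0, 0.979, 0.204, 0.0]
contact_force: [0.7, -0.0, 0.2]
gripper_width: 0.989
grasp_force: 0.0
```

```bash
python3 - <<'E'
from h import *
c=cam("wrist","w1"); o=bot.get_obs(); print(o["q"].round(4),o["eef_pos"].round(4)); print(np.round(c["world_from_camera"],3).tolist())
print(proj(c,[[.376,-.319,.08],[.42,-.13,.11]]))
E
```

```text
[ 0.5484  0.2167 -0.1677  1.9315  0.0371  0.9962 -0.785 ] [ 0.4435 -0.2551  0.2315]
[[0.399, -0.878, -0.264, 0.507], [-0.917, -0.382, -0.117, -0.235], [0.002, 0.289, -0.957, 0.371], [0.0, 0.0, 0.0, 1.0]]
[[306.19574306 274.01406636]
 [131.37586299 166.68351802]]
```

View pics/w1.png

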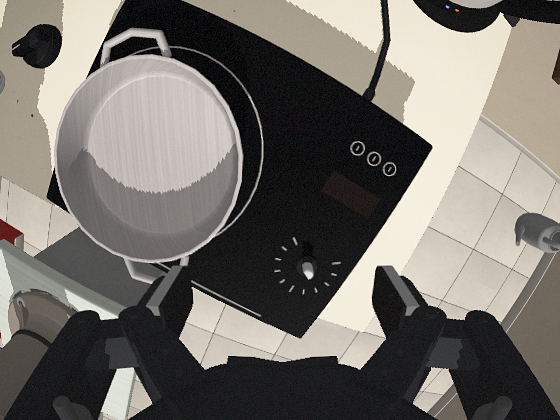

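>>> {"api": "jog_arm", "payload": {
  "rows": [
    {"x": 19,"y": -46,"z": 0,"ax": 0,"ay": 0,"az": 0,"fingers": 85},
    {"x": 19,"y": -46,"z": 0,"ax": 0,"ay": 0,"az": 0,"fingers": 85},
    {"x": 19,"y": -46,"z": 0,"ax": 0,"ay": 0,"az": 0,"fingers": 85},
    {"x": 19,"y": -46,"z": 0,"ax": 0,"ay": 0,"az": 0,"fingers": 85},
    {"x": 19,"y": -46,"z": 0,"ax": 0,"ay": 0,"az": 0,"fingers": 85},
    {"x": 19,"y": -46,"z": 0,"ax": 0,"ay": 0,"az": 0,"fingers": 85},
    {"x": 19,"y": -46,"z": 0,"ax": 0,"ay": 0,"az": 0,"fingers": 85},
    {"x": 19,"y": -46,"z": 0,"ax": 0,"ay": 0,"az": 0,"fingers": 85}
  ]
}}

```text
t: 1.8
eef_pos: [0.4308, 0.1337, 0.2315]
tool_rot: [0.0, 0.979, 0.204, 0.0]
contact_force: [0.5, -0.5, -0.1]
gripper_width: 0.99
grasp_force: 0.0
```

The wrist view shows the hob, the pan centred near (150,158) and the shaft at about (307,270). The arm is now over the mug, so I'll look there.

```bash
python3 - <<'E'
from h import *
c=cam("wrist","w2"); o=bot.get_obs(); print(o["q"].round(4),o["eef_pos"].round(4))
a=load("w1")["pixels"][235:305,270:345]
im=c["pixels"][:,:,::-1].copy(); big=cv2.resize(a,None,fx=4,fy=4,interpolation=3)[:,:,::-1]
o=np.zeros((420,560+300,3),np.uint8); o[:,:560]=im; o[:280,560:]=big
cv2.imwrite("pics/w2c.png",cv2.resize(o,None,fx=.93,fy=.93))
print(proj(c,[[.414,.323,.018],[.42,.186,.05],[.383,.160,.037]]))
E
```

```text
[ 0.0168  0.1427 -0.5109  2.0354  0.0792  0.9786 -1.6846] [0.4301 0.143  0.2322]
[[126.36480543 135.45802296]
 [229.60793214 179.55323577]
 [241.38877342 217.28363772]]
```

View pics/w2c.png

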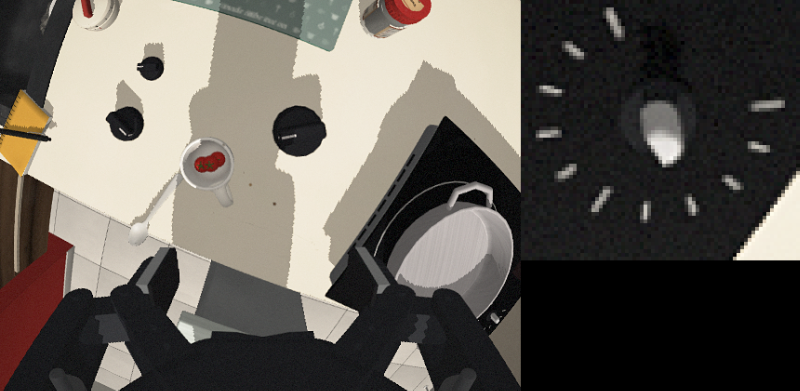

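```bash
python3 - <<'E'
from h import *
c=load("w2")["pixels"][:,:,::-1]
a=cv2.resize(c[140:230,180:260],None,fx=6,fy=6,interpolation=cv2.INTER_CUBIC)
b=cv2.resize(c[110:160,110:165],None,fx=6,fy=6,interpolation=cv2.INTER_CUBIC)
o=np.zeros((540,810,3),np.uint8);o[:540,:480]=a;o[:300,480:]=b;cv2.imwrite("pics/c3.png",o[:,:800])
E
```

```text
(no output)
```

View pics/c3.png

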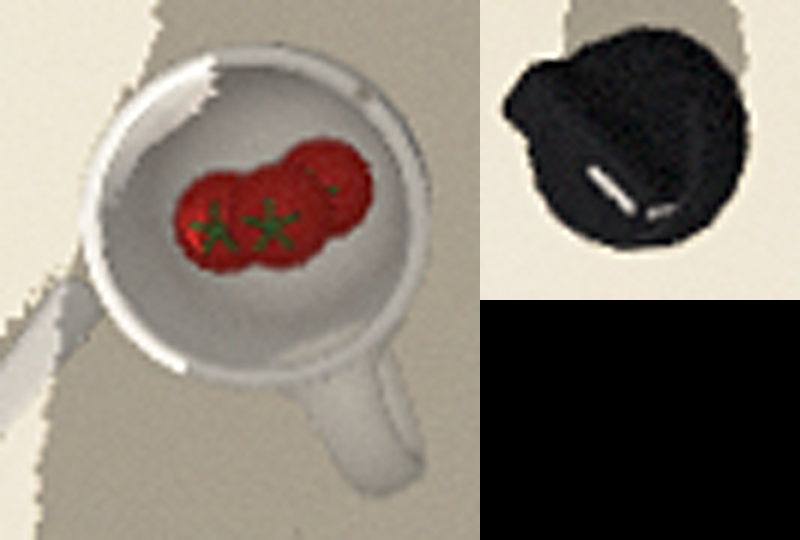

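```bash
python3 - <<'E'
from h import *
c=load("w2"); z0=np.array([180,140.])
g=lambda *p:[z0+np.array(q)/6 for q in p]
# rim points on outer edge
r=plane(c,g((82,215),(432,213),(255,45),(260,382),(130,95),(395,110)),.05)[:,:2]
def circ(P):
    A=np.c_[2*P,np.ones(len(P))];x=np.linalg.lstsq(A,(P**2).sum(1),rcond=None)[0];return x[:2],np.sqrt(x[2]+x[:2]@x[:2])
C,rad=circ(r);print("rim",C,rad)
for z in(.037,.047):
    H=plane(c,g((385,478),(345,395)),z)[:,:2];v=H[0]-C;print("handle",H.round(4).tolist(),np.linalg.norm(v),np.degrees(np.arctan2(v[1],v[0])))
print("spoon",plane(c,g((75,285),(0,400)),.006).round(3).tolist())
q=lambda *p:[np.array([110,110.])+(np.array(u)-[480,0])/6 for u in p]
D=plane(c,q((639,138)),.01);L=plane(c,q((590,170),(632,212),(520,95)),.037)
v=L[1]-L[0];w=L[1]-L[2];print("dial",D.round(4),"line az",np.degrees(np.arctan2(v[1],v[0])),np.degrees(np.arctan2(w[1],w[0])),L.round(4).tolist(),"mid",(L[1]+L[2])/2)
w1=load("w1");P=plane(w1,[(55,160),(243,160),(150,56),(150,262),(80,95),(225,225)],.11)[:,:2];print("pan",circ(P))
print("shaft",plane(w1,[(309.2,276)],.08),plane(w1,[(307,268)],.06))
T=np.array(c["world_from_camera"]);o=bot.get_obs();qq=o["tool_rot"];Rt=R.from_quat(qq[[1,2,3,0]]).as_matrix();print("cam in tool",(Rt.T@(T[:3,3]-o["eef_pos"])).round(4))
E
```

```text
rim [0.42061912 0.19412482] 0.029758177464406486
handle [[0.3817, 0.1562], [0.3933, 0.1686]] 0.054345030001411464 -135.76365931189352
handle [[0.3852, 0.1564], [0.3965, 0.1684]] 0.05175771532574708 -133.22808680198335
spoon [[0.383, 0.227, 0.006], [0.355, 0.234, 0.006]]
dial [[0.4195 0.3146 0.01  ]] line az -111.63750173323909 -112.70461542280923 [[0.4164, 0.3109, 0.037], [0.412, 0.3, 0.037], [0.4246, 0.33, 0.037]] mid [0.41828872 0.31500102 0.037     ]
pan (array([ 0.42399407, -0.13605432]), np.float64(0.09250780495972387))
shaft [[ 0.37511542 -0.32279207  0.08      ]] [[ 0.37397092 -0.32245584  0.06      ]]
cam in tool [ 0.071   0.0091 -0.1392]
```

```bash
cat > fk.py <<'E'
import numpy as np, itertools
from scipy.optimize import least_squares
from scipy.spatial.transform import Rotation as R
S=[([1.05188,.47761,.02238,1.55618,-.01151,1.10931,-.08311],[.26937,-.61845,.23057],[-6.6e-4,.978981,.20395,-1.9e-4]),
([.5484,.2167,-.1677,1.9315,.0371,.9962,-.785],[.4435,-.2551,.2315],[0,.979,.204,0]),
([.0168,.1427,-.5109,2.0354,.0792,.9786,-1.6846],[.4301,.143,.2322],[0,.979,.204,0])]
def fk(q,p,s):
    a,h,L1,e1,L2,e2,L3,b,r0=p
    Z=lambda t:R.from_euler('z',t); Y=lambda t:R.from_euler('y',t)
    A=Z(a+s[0]*q[0]); x=A.apply([r0,0,h]); A=A*Y(q[1]); A=A*Z(s[1]*q[2]); x=x+A.apply([e1,0,L1])
    A=A*Y(q[3]); A=A*Z(s[2]*q[4]); x=x+A.apply([e2,0,L2]); A=A*Y(q[5]); x=x+A.apply([0,0,L3]); A=A*Z(b+s[3]*q[6]); return x,A
def res(p,s,S=S):
    o=[]
    for q,x,t in S:
        X,A=fk(q,p,s); o+=list((X-x)*5)+list((R.from_quat([t[1],t[2],t[3],t[0]]).inv()*A).as_rotvec())
    return np.array(o)
def fit():
    best=None
    for s in itertools.product([-1,1],repeat=4):
      for b in(0,1.57,3.14,-1.57):
        f=least_squares(lambda p:np.r_[res(p,s),.003*p[[3,5,8]]],[0,.35,.4,0,.4,0,.3,b,0])
        if best is None or f.cost<best[0]: best=(f.cost,f.x,s)
    return best
if __name__=="__main__":
    c,p,s=fit(); print(c,p.round(4),s,res(p,s).round(4)); np.save("fk.npy",np.r_[p,s])
E
python3 fk.py
```

```text
7.5824544302256e-05 [-0.0926 -2.3556  0.4955  0.0049  0.5104  0.0806 -2.4486  1.4848  0.0183] (-1, -1, -1, -1) [-0.0012 -0.0001  0.0006  0.      0.0001  0.0065  0.003   0.0006 -0.0029
  0.0026  0.004  -0.004  -0.0018 -0.0011  0.0023  0.0038  0.0044 -0.0025]
```

>>> {"api": "jog_arm", "payload": {
  "rows": [
    {"x": -16,"y": -16,"z": 0,"ax": 0,"ay": 0,"az": -7.5,"fingers": 50},
    {"x": -16,"y": -16,"z": 0,"ax": 0,"ay": 0,"az": -7.5,"fingers": 50},
    {"x": 0,"y": 0,"z": 0,"ax": 0,"ay": 0,"az": -7,"fingers": 50},
    {"x": 0,"y": 0,"z": 0,"ax": 0,"ay": 8,"az": 0,"fingers": 50},
    {"x": 0,"y": 0,"z": 0,"ax": 0,"ay": 8,"az": 0,"fingers": 50},
    {"x": 0,"y": 0,"z": 0,"ax": 0,"ay": 8,"az": 0,"fingers": 50},
    {"x": 0,"y": 0,"z": 0,"ax": 0,"ay": 0,"az": 0,"fingers": 50},
    {"x": 0,"y": 0,"z": 0,"ax": 0,"ay": 0,"az": 0,"fingers": 50}
  ]
}}

```text
t: 2.65
eef_pos: [0.3876, 0.1462, 0.2312]
tool_rot: [-0.078, 0.904, 0.379, 0.182]
contact_force: [-0.5, 0.9, -0.7]
gripper_width: 0.586
grasp_force: 0.0
```

```bash
python3 - <<'E'
from h import *
import fk
o=bot.get_obs(); print(o["t"],o["q"].round(4).tolist(),o["eef_pos"].round(4).tolist(),o["tool_rot"].round(4).tolist(), o["gripper_width"])
fk.S.append((o["q"],o["eef_pos"],o["tool_rot"]))
c,p,s=fk.fit();print(c,p.round(4),s,fk.res(p,s,fk.S).round(4));np.save("fk.npy",np.r_[p,s])
lo=np.array([-2.96,-.34,-1.41,.24,-1.37,.17,-2.96]);hi=np.array([2.96,2.1,1.46,2.44,4.51,1.92,2.96])
def ik(x,Rm,q0):
    f=least_squares=fk.least_squares(lambda q:np.r_[(lambda X,A:np.r_[(X-x)*10,(Rm.inv()*A).as_rotvec()])(*fk.fk(q,p,s)),.002*(q-q0)],np.clip(q0,lo+.02,hi-.02),bounds=(lo+.01,hi-.01))
    X,A=fk.fk(f.x,p,s); return f.x,np.linalg.norm(X-x)*1000,np.degrees((Rm.inv()*A).magnitude())
def rot(az,tilt): # tool x azimuth az, then tilt about tool y
    return R.from_euler('z',np.radians(az))*R.from_euler('x',np.pi)*R.from_euler('y',np.radians(tilt))
print("check",(R.from_quat(o["tool_rot"][[1,2,3,0]]).inv()*rot(45.5,24)).magnitude())
q0=o["q"]
for t in(0,20,30,40,45): # grasp
    Rm=rot(45.5,t);x=np.array([.3877,.1605,.037])+Rm.apply([0,0,.019]);print("grasp",t,[np.round(v,2) for v in ik(x,Rm,q0)][1:])
for az in(0,20,45,70,90,120,150,180,-30,-60,-90):
  for t in(-50,-65,-80,-95):
    Rm=rot(az,t); d=np.array([np.cos(np.radians(az)),np.sin(np.radians(az)),0])
    # mouth direction = +tool-x azimuth; mug grasp point placed behind
    x=np.array([.424,-.13,.25])-.02*d
    b=min((ik(x,Rm,np.array([q1,.3,q3,1.8,q5,1.,q7])) for q1 in(.2,.8) for q3 in(-.8,0,.8) for q5 in(0,1.5) for q7 in(-1.5,0,1.5)),key=lambda r:r[1]+r[2]*3)
    print(az,t,b[0].round(2).tolist(),b[1].round(1),b[2].round(1))
E
```

```text
2.65 [0.1228, -0.1138, -0.4609, 2.3463, -0.4192, 0.5739, -0.8035] [0.3876, 0.1462, 0.2312] [-0.078, 0.9037, 0.3795, 0.1822] 0.5858505686209052
0.0017655384520973902 [-0.0969  0.2024  0.5761 -0.0122  0.4293 -0.0197  0.3173 -4.8025  0.0283] (-1, -1, -1, -1) [-0.0089 -0.0044 -0.0115  0.      0.0001  0.0068  0.0055  0.03    0.0112
  0.0026  0.004  -0.0037  0.0117 -0.0103  0.0152  0.0038  0.0044 -0.0023
  0.0011  0.003  -0.0149 -0.0376 -0.0014 -0.0008]
check 0.020040433870071043
grasp 0 [np.float64(0.0), np.float64(0.0)]
grasp 20 [np.float64(3.91), np.float64(6.49)]
grasp 30 [np.float64(7.37), np.float64(15.48)]
grasp 40 [np.float64(11.47), np.float64(22.83)]
grasp 45 [np.float64(16.72), np.float64(25.11)]
0 -50 [0.1, 0.53, 0.01, 1.7, 0.16, 1.76, -1.49] 0.0 0.0
0 -65 [-0.17, 0.71, 0.44, 1.65, 0.13, 1.9, -1.24] 0.0 0.0
0 -80 [-0.55, 1.3, 1.45, 1.63, 0.02, 1.91, -0.31] 1.9 3.2
0 -95 [-0.55, 1.44, 1.45, 1.64, 0.17, 1.91, -0.19] 2.3 4.0
20 -50 [0.01, 0.5, -0.03, 1.76, 0.34, 1.7, -1.33] 0.0 0.0
20 -65 [-0.03, 0.63, 0.01, 1.72, 0.39, 1.86, -1.35] 0.0 0.0
20 -80 [-0.57, 0.99, 1.0, 1.7, 0.27, 1.7
[... 1566 characters left out ...]
1.7, -0.13, 1.78, -1.75] 0.0 0.0
-30 -65 [0.76, 0.84, -0.87, 1.63, -0.01, 1.91, -2.35] 0.0 0.0
-30 -80 [0.94, 1.25, -1.4, 1.63, -0.03, 1.91, -2.94] 4.1 6.9
-30 -95 [0.95, 1.34, -1.33, 1.65, -0.19, 1.91, -2.95] 5.8 9.9
-60 -50 [0.21, 0.51, 0.35, 1.79, -0.45, 1.73, -1.89] 0.0 0.0
-60 -65 [0.41, 0.62, 0.09, 1.75, -0.46, 1.85, -1.96] 0.0 0.0
-60 -80 [0.69, 0.77, -0.35, 1.74, -0.47, 1.88, -2.18] 0.0 0.0
-60 -95 [0.83, 0.95, -0.59, 1.74, -0.51, 1.91, -2.33] 0.0 0.0
-90 -50 [0.3, 0.41, 0.4, 1.95, -0.7, 1.57, -2.13] 0.0 0.0
-90 -65 [0.4, 0.54, 0.35, 1.95, -0.78, 1.74, -2.01] 0.0 0.0
-90 -80 [0.76, 0.65, -0.15, 1.96, -0.8, 1.7, -2.11] 0.0 0.0
-90 -95 [0.8, 0.8, -0.2, 1.97, -0.86, 1.81, -2.05] 0.0 0.0
```

>>> {"api": "jog_arm", "payload": {
  "rows": [
    {"x": 0,"y": 0,"z": 0,"ax": 0,"ay": -8,"az": 0,"fingers": 50},
    {"x": 0,"y": 0,"z": 0,"ax": 0,"ay": -8,"az": 0,"fingers": 50},
    {"x": 0,"y": 0,"z": 0,"ax": 0,"ay": -8,"az": 0,"fingers": 50},
    {"x": 9,"y": -10,"z": 30,"ax": 0,"ay": 0,"az": 0,"fingers": 50},
    {"x": 0,"y": 0,"z": 45,"ax": 0,"ay": 0,"az": 0,"fingers": 50},
    {"x": 0,"y": 0,"z": 45,"ax": 0,"ay": 0,"az": 0,"fingers": 50},
    {"x": 0,"y": 0,"z": 45,"ax": 0,"ay": 0,"az": 0,"fingers": 50},
    {"x": 0,"y": 0,"z": 0,"ax": 0,"ay": 0,"az": 0,"fingers": 50}
  ]
}}

```text
t: 3.45
eef_pos: [0.3827, 0.1604, 0.0615]
tool_rot: [-0.001, 0.921, 0.389, -0.009]
contact_force: [-0.8, -0.8, 0.4]
gripper_width: 0.586
grasp_force: 0.0
```

```bash
python3 - <<'E'
from h import *
c=cam("wrist","w3"); o=bot.get_obs(); Rt=R.from_quat(o["tool_rot"][[1,2,3,0]]).as_matrix()
print(o["q"].round(3),o["eef_pos"].round(4)); print(Rt.round(3).tolist()); print("to target in tool",(Rt.T@([.387,.160,.018]-o["eef_pos"])*1000).round(1))
cv2.imwrite("pics/w3c.png",cv2.resize(c["pixels"][150:420,100:460],None,fx=2,fy=2,interpolation=3)[:,:,::-1])
E
```

```text
[-0.065  0.385 -0.554  2.247  0.346  0.604 -1.648] [0.3843 0.1612 0.0643]
[[0.697, 0.717, -0.013], [0.717, -0.697, -0.003], [-0.011, -0.008, -1.0]]
to target in tool [ 1.6  3.1 46.3]
```

View pics/w3c.png

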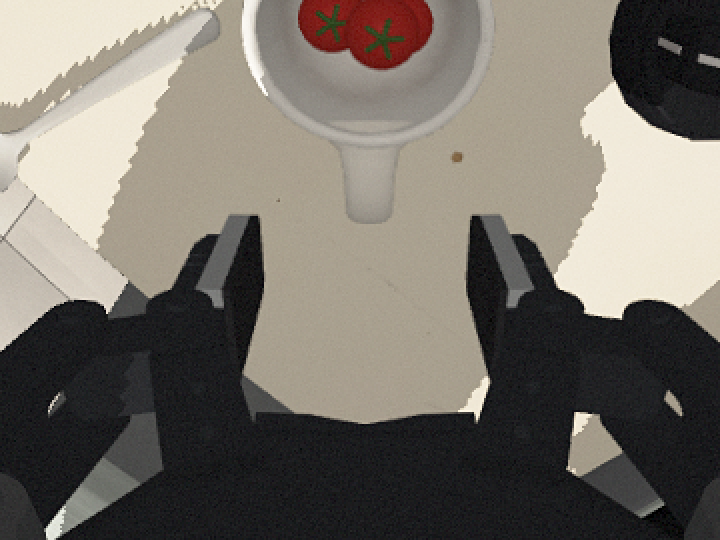

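The handle at (370,185) sits centred and square between the open fingers, and the spoon is clear. Next I descend and close.

>>> {"api": "jog_arm", "payload": {
  "rows": [
    {"x": 1,"y": 2,"z": 23,"ax": 0,"ay": 0,"az": 0,"fingers": 50},
    {"x": 1,"y": 0,"z": 23,"ax": 0,"ay": 0,"az": 0,"fingers": 50},
    {"x": 0,"y": 0,"z": 0,"ax": 0,"ay": 0,"az": 0,"fingers": 50},
    {"x": 0,"y": 0,"z": 0,"ax": 0,"ay": 0,"az": 0,"fingers": 0},
    {"x": 0,"y": 0,"z": 0,"ax": 0,"ay": 0,"az": 0,"fingers": 0},
    {"x": 0,"y": 0,"z": 0,"ax": 0,"ay": 0,"az": 0,"fingers": 0},
    {"x": 0,"y": 0,"z": 0,"ax": 0,"ay": 0,"az": 0,"fingers": 0},
    {"x": 0,"y": 0,"z": 0,"ax": 0,"ay": 0,"az": 0,"fingers": 0}
  ],
  "force": 50
}}

```text
t: 4.3
eef_pos: [0.3882, 0.1608, 0.0209]
tool_rot: [-0.001, 0.921, 0.389, -0.003]
contact_force: [-2.1, -1.7, 9.6]
gripper_width: 0.142
grasp_force: 51.6
```

>>> {"api": "jog_arm", "payload": {
  "rows": [
    {"x": 0,"y": 0,"z": -20,"ax": 0,"ay": 0,"az": 0,"fingers": 0},
    {"x": 0,"y": 0,"z": -30,"ax": 0,"ay": 0,"az": 0,"fingers": 0},
    {"x": 0,"y": 0,"z": -35,"ax": 0,"ay": 0,"az": 0,"fingers": 0},
    {"x": 0,"y": 0,"z": -35,"ax": 0,"ay": 0,"az": 0,"fingers": 0},
    {"x": 0,"y": 0,"z": -35,"ax": 0,"ay": 0,"az": 0,"fingers": 0},
    {"x": 0,"y": 0,"z": -30,"ax": 0,"ay": 0,"az": 0,"fingers": 0},
    {"x": 0,"y": 0,"z": -20,"ax": 0,"ay": 0,"az": 0,"fingers": 0},
    {"x": 0,"y": 0,"z": 0,"ax": 0,"ay": 0,"az": 0,"fingers": 0}
  ]
}}

```text
t: 5.1
eef_pos: [0.3904, 0.1614, 0.2275]
tool_rot: [-0.0, 0.921, 0.388, -0.001]
contact_force: [0.3, -0.5, -1.4]
gripper_width: 0.144
grasp_force: 50.3
```

```bash
python3 - <<'E'
from h import *
o=bot.get_obs();print(o["q"].round(4).tolist(),o["eef_pos"].round(4),o["tool_rot"].round(4),o["gripper_width"],o["grasp_force"])
s=load("scene0");d=load("side0");w=load("w2")
print("jar lid",plane(s,[(236,175)],.106),plane(d,[(212,209)],.106),plane(w,[(440,10)],.106))
E
```

```text
[0.098, 0.1115, -0.6687, 2.0901, 0.0822, 0.9679, -1.3874] [0.3904 0.1614 0.2275] [-5.000e-04  9.215e-01  3.884e-01 -1.300e-03] 0.1441091351106271 50.27355727226677
jar lid [[0.66589141 0.07647986 0.106     ]] [[0.66126939 0.08181634 0.106     ]] [[0.65065287 0.07694084 0.106     ]]
```

>>> {"api": "jog_arm", "payload": {
  "rows": [
    {"x": -11,"y": 19,"z": 0,"ax": 0,"ay": 0,"az": 0,"fingers": 0},
    {"x": -22,"y": 39,"z": 0,"ax": 0,"ay": 0,"az": 0,"fingers": 0},
    {"x": -22,"y": 39,"z": 0,"ax": 0,"ay": 0,"az": 0,"fingers": 0},
    {"x": -22,"y": 39,"z": 0,"ax": 0,"ay": 0,"az": 0,"fingers": 0},
    {"x": -30,"y": 35,"z": 0,"ax": 0,"ay": 0,"az": 0,"fingers": 0},
    {"x": -36,"y": 24,"z": 0,"ax": 0,"ay": 0,"az": 0,"fingers": 0},
    {"x": -36,"y": 24,"z": 0,"ax": 0,"ay": 0,"az": 0,"fingers": 0},
    {"x": -36,"y": 24,"z": 0,"ax": 0,"ay": 0,"az": 0,"fingers": 0}
  ]
}}

```text
t: 5.9
eef_pos: [0.4114, -0.1643, 0.2236]
tool_rot: [-0.002, 0.921, 0.389, -0.005]
contact_force: [0.6, -0.3, -1.1]
gripper_width: 0.139
grasp_force: 50.3
```

>>> {"api": "jog_arm", "payload": {
  "rows": [
    {"x": -8,"y": 3,"z": 0,"ax": 0,"ay": 0,"az": 0,"fingers": 0},
    {"x": 0,"y": 0,"z": 0,"ax": 0,"ay": 0,"az": -7,"fingers": 0},
    {"x": 0,"y": 0,"z": 0,"ax": 0,"ay": 0,"az": -8,"fingers": 0},
    {"x": 0,"y": 0,"z": 0,"ax": 0,"ay": 0,"az": -7,"fingers": 0},
    {"x": 0,"y": 0,"z": 0,"ax": 0,"ay": -3,"az": 0,"fingers": 0},
    {"x": 0,"y": 0,"z": 0,"ax": 0,"ay": -6,"az": 0,"fingers": 0},
    {"x": 0,"y": 0,"z": 0,"ax": 0,"ay": -6,"az": 0,"fingers": 0},
    {"x": 0,"y": 0,"z": 0,"ax": 0,"ay": -6,"az": 0,"fingers": 0}
  ]
}}

```text
t: 6.7
eef_pos: [0.4094, -0.1703, 0.2245]
tool_rot: [0.101, 0.815, 0.548, -0.157]
contact_force: [0.6, 0.1, -1.0]
gripper_width: 0.14
grasp_force: 50.3
```

>>> {"api": "jog_arm", "payload": {
  "rows": [
    {"x": 7,"y": 0,"z": 19,"ax": 0,"ay": -6,"az": 0,"fingers": 0},
    {"x": 0,"y": 0,"z": 0,"ax": 0,"ay": -8,"az": 0,"fingers": 0},
    {"x": 0,"y": 0,"z": 0,"ax": 0,"ay": -8,"az": 0,"fingers": 0},
    {"x": 0,"y": 0,"z": 0,"ax": 0,"ay": -8,"az": 0,"fingers": 0},
    {"x": 0,"y": 0,"z": 0,"ax": 0,"ay": -8,"az": 0,"fingers": 0},
    {"x": 0,"y": 0,"z": 0,"ax": 0,"ay": -8,"az": 0,"fingers": 0},
    {"x": 0,"y": 0,"z": 0,"ax": 0,"ay": -8,"az": 0,"fingers": 0},
    {"x": 0,"y": 0,"z": 0,"ax": 0,"ay": -8,"az": 0,"fingers": 0}
  ]
}}

```text
t: 7.5
eef_pos: [0.4099, -0.1697, 0.2036]
tool_rot: [0.37, 0.618, 0.419, -0.554]
contact_force: [-0.2, -0.5, -2.5]
gripper_width: 0.142
grasp_force: 50.6
```

>>> {"api": "jog_arm", "payload": {
  "rows": [
    {"x": 0,"y": 0,"z": 0,"ax": 0,"ay": -6,"az": 0,"fingers": 0},
    {"x": 0,"y": 0,"z": 0,"ax": 0,"ay": -6,"az": 0,"fingers": 0},
    {"x": 0,"y": 0,"z": 0,"ax": 0,"ay": -4,"az": 0,"fingers": 0},
    {"x": 0,"y": 0,"z": 0,"ax": 0,"ay": 0,"az": 0,"fingers": 0},
    {"x": 0,"y": 0,"z": 0,"ax": 0,"ay": 0,"az": 0,"fingers": 0},
    {"x": 0,"y": 0,"z": 0,"ax": 0,"ay": 0,"az": 0,"fingers": 0},
    {"x": 0,"y": 0,"z": 0,"ax": 0,"ay": 0,"az": 0,"fingers": 0},
    {"x": 0,"y": 0,"z": 0,"ax": 0,"ay": 0,"az": 0,"fingers": 0}
  ]
}}

```text
t: 8.3
eef_pos: [0.4093, -0.1712, 0.2051]
tool_rot: [-0.422, -0.537, -0.363, 0.633]
contact_force: [0.7, -0.4, -0.7]
gripper_width: 0.145
grasp_force: 50.8
```

```bash
python3 - <<'E'
from h import *
s=cam("scene","s4");d=cam("side","d4")
o=bot.get_obs(); Rt=R.from_quat(o["tool_rot"][[1,2,3,0]]).as_matrix();print(o["t"],o["q"].round(3).tolist(),o["eef_pos"].round(4),Rt.round(3).tolist(),o["grasp_force"])
for n,c in(("s",s),("d",d)):
    hsv=cv2.cvtColor(c["pixels"],cv2.COLOR_RGB2HSV);red=((hsv[...,1]>150)&(hsv[...,2]>60)&((hsv[...,0]<8)|(hsv[...,0]>172))).astype(np.uint8)
    k,l,st,ce=cv2.connectedComponentsWithStats(red)
    for i in range(1,k):
        if st[i,4]>8: print(n,st[i].tolist(),plane(c,[ce[i]],.075).round(3).tolist())
a=cv2.resize(s["pixels"][100:260,260:460],None,fx=2,fy=2)[:,:,::-1];b=cv2.resize(d["pixels"][110:270,230:400],None,fx=2,fy=2)[:,:,::-1]
cv2.imwrite("pics/p4.png",np.hstack([a,b])[:, :800])
E
```

```text
8.4 [-0.332, 0.926, -0.021, 1.98, 0.881, 1.898, -1.392] [ 0.4093 -0.1712  0.205 ] [[-0.066, 0.925, -0.374], [-0.145, -0.379, -0.914], [-0.987, -0.007, 0.159]] 50.80163302074652
s [228, 171, 8, 13, 38] [[0.7, 0.073, 0.075]]
s [362, 186, 7, 6, 26] [[0.43, -0.157, 0.075]]
s [0, 190, 55, 62, 1495] [[0.916, 0.543, 0.075]]
s [355, 199, 7, 7, 31] [[0.41, -0.106, 0.075]]
s [138, 297, 18, 6, 67] [[0.528, 0.425, 0.075]]
d [258, 32, 6, 6, 25] [[0.896, -1.759, 0.075]]
d [313, 177, 6, 6, 26] [[0.43, -0.161, 0.075]]
d [318, 186, 6, 5, 16] [[0.408, -0.112, 0.075]]
d [203, 204, 18, 16, 199] [[0.675, 0.05, 0.075]]
d [215, 329, 18, 12, 110] [[0.539, 0.448, 0.075]]
d [25, 330, 6, 5, 11] [[0.901, 0.501, 0.075]]
```

View pics/p4.png

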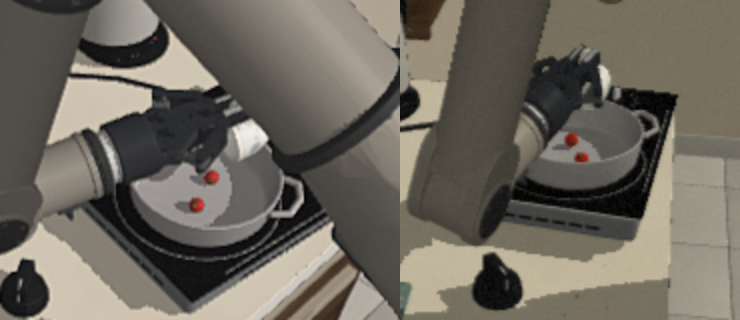

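```bash
python3 - <<'E'
from h import *
c=cam("wrist","w4")
hsv=cv2.cvtColor(c["pixels"],cv2.COLOR_RGB2HSV);red=((hsv[...,1]>130)&(hsv[...,2]>40)&((hsv[...,0]<8)|(hsv[...,0]>170))).astype(np.uint8)
k,l,st,ce=cv2.connectedComponentsWithStats(red)
for i in range(1,k):
    if st[i,4]>8: print(st[i].tolist(),ce[i].round(1),plane(c,[ce[i]],.075).round(3).tolist())
T=c["world_from_camera"];print(T[:3,3].round(3))
print("known",proj(c,[[.43,-.159,.075],[.409,-.109,.075]]),"mug mouth",proj(c,[[.4093+.375*.032,-.1712+.927*.032,.205-.047]]))
E
```

```text
[500, 139, 31, 33, 176] [512.6 156. ] [[0.402, 0.11, 0.075]]
[ 0.458 -0.052  0.107]
known [[329.24879605 -26.51023888]
 [175.47972167 -64.49178366]] mug mouth [[282.46521287 221.77979546]]
```

>>> {"api": "jog_arm", "payload": {
  "rows": [
    {"x": -20,"y": 0,"z": 0,"ax": 0,"ay": 0,"az": 0,"fingers": 0},
    {"x": -20,"y": 0,"z": 0,"ax": 0,"ay": 5,"az": 0,"fingers": 0},
    {"x": 0,"y": 0,"z": 0,"ax": 0,"ay": 7,"az": 0,"fingers": 0},
    {"x": 0,"y": 0,"z": 0,"ax": 0,"ay": 8,"az": 0,"fingers": 0},
    {"x": 0,"y": 0,"z": 0,"ax": 0,"ay": 8,"az": 0,"fingers": 0},
    {"x": 0,"y": 0,"z": 0,"ax": 0,"ay": 8,"az": 0,"fingers": 0},
    {"x": 0,"y": 0,"z": 0,"ax": 0,"ay": 4,"az": 0,"fingers": 0},
    {"x": 0,"y": 0,"z": 0,"ax": 0,"ay": 0,"az": 0,"fingers": 0}
  ]
}}

```text
t: 9.25
eef_pos: [0.4117, -0.1663, 0.2462]
tool_rot: [0.273, 0.723, 0.484, -0.411]
contact_force: [-0.5, 0.2, -1.9]
gripper_width: 0.138
grasp_force: 50.6
```

```bash
cat > red.py <<'E'
from h import *
for n in("scene","side","wrist"):
    c=cam(n,"r_"+n)
    hsv=cv2.cvtColor(c["pixels"],cv2.COLOR_RGB2HSV);red=((hsv[...,1]>130)&(hsv[...,2]>40)&((hsv[...,0]<8)|(hsv[...,0]>170))).astype(np.uint8)
    k,l,st,ce=cv2.connectedComponentsWithStats(red)
    for i in range(1,k):
        P=plane(c,[ce[i]],.075)[0]
        if st[i,4]>5 and np.linalg.norm(P[:2]-[.424,-.136])<.25: print(n,st[i].tolist(),P.round(3).tolist())
o=bot.get_obs();print(o["t"],o["q"].round(3).tolist(),o["eef_pos"].round(4),o["tool_rot"].round(3))
E
python3 red.py
```

```text
scene [334, 178, 7, 6, 34] [0.497, -0.123, 0.075]
scene [362, 186, 7, 6, 27] [0.429, -0.157, 0.075]
scene [355, 199, 7, 7, 33] [0.409, -0.106, 0.075]
side [313, 177, 6, 6, 27] [0.429, -0.162, 0.075]
side [289, 181, 4, 4, 11] [0.496, -0.134, 0.075]
side [318, 186, 6, 5, 20] [0.409, -0.113, 0.075]
wrist [290, 0, 27, 16, 356] [0.429, -0.159, 0.075]
9.4 [-0.196, 0.438, -0.127, 2.023, 0.751, 1.556, -1.089] [ 0.4117 -0.165   0.2438] [ 0.273  0.72   0.486 -0.413]
```

All three tomatoes lie in the pan, near (0.43,-0.16), (0.41,-0.11) and (0.50,-0.13). The mug goes upright and back.

>>> {"api": "jog_arm", "payload": {
  "rows": [
    {"x": 0,"y": 0,"z": 0,"ax": 0,"ay": 8,"az": 0,"fingers": 0},
    {"x": 0,"y": 0,"z": 0,"ax": 0,"ay": 8,"az": 0,"fingers": 0},
    {"x": 0,"y": 0,"z": 0,"ax": 0,"ay": 8,"az": 0,"fingers": 0},
    {"x": 0,"y": 0,"z": 0,"ax": 0,"ay": 8,"az": 0,"fingers": 0},
    {"x": 0,"y": 0,"z": 0,"ax": 0,"ay": 8,"az": 0,"fingers": 0},
    {"x": 0,"y": 0,"z": 0,"ax": 0,"ay": 8,"az": 0,"fingers": 0},
    {"x": 0,"y": 0,"z": 0,"ax": 0,"ay": 8,"az": 0,"fingers": 0},
    {"x": 0,"y": 0,"z": 0,"ax": 0,"ay": 3,"az": 0,"fingers": 0}
  ]
}}

```text
t: 10.2
eef_pos: [0.4105, -0.1668, 0.2433]
tool_rot: [-0.004, 0.831, 0.556, -0.003]
contact_force: [-0.5, 0.5, -1.5]
gripper_width: 0.143
grasp_force: 50.4
```

>>> {"api": "jog_arm", "payload": {
  "rows": [
    {"x": 20,"y": 0,"z": 0,"ax": 0,"ay": 0,"az": 7,"fingers": 0},
    {"x": 20,"y": -5,"z": 0,"ax": 0,"ay": 0,"az": 8,"fingers": 0},
    {"x": 25,"y": -15,"z": 0,"ax": 0,"ay": 0,"az": 7,"fingers": 0},
    {"x": 32,"y": -26,"z": 0,"ax": 0,"ay": 0,"az": 0,"fingers": 0},
    {"x": 32,"y": -26,"z": 0,"ax": 0,"ay": 0,"az": 0,"fingers": 0},
    {"x": 22,"y": -38,"z": 0,"ax": 0,"ay": 0,"az": 0,"fingers": 0},
    {"x": 22,"y": -38,"z": 0,"ax": 0,"ay": 0,"az": 0,"fingers": 0},
    {"x": 22,"y": -38,"z": 0,"ax": 0,"ay": 0,"az": 0,"fingers": 0}
  ]
}}

```text
t: 11.0
eef_pos: [0.3981, 0.1128, 0.2422]
tool_rot: [-0.001, 0.921, 0.389, -0.007]
contact_force: [0.9, 0.8, -1.0]
gripper_width: 0.14
grasp_force: 50.4
```

```bash
cat > to.py <<'E'
from h import *
import sys
x=np.array([float(v) for v in sys.argv[1:4]]);az=float(sys.argv[4])
o=bot.get_obs(); Rm=R.from_quat(o["tool_rot"][[1,2,3,0]]);G=R.from_euler('z',az,degrees=True)*R.from_euler('x',np.pi)
print(o["t"],o["q"].round(3).tolist(),o["eef_pos"].round(4),"shift mm",(Rm.inv().apply(x-o["eef_pos"])*1000).round(1),"turn deg",np.degrees((Rm.inv()*G).as_rotvec()).round(2),"w",o["gripper_width"],"f",o["contact_force"].round(1))
E
python3 to.py .388 .161 .021 45.7
```

```text
11.0 [-0.095, 0.054, -0.338, 2.098, 0.018, 1.006, -1.214] [0.3981 0.1128 0.2422] shift mm [ 30.1 -39.2 221.2] turn deg [-0.43  0.67  0.1 ] w 0.1399474028290905 f [ 0.9  0.8 -1. ]
```

>>> {"api": "jog_arm", "payload": {
  "rows": [
    {"x": 22,"y": -27,"z": 0,"ax": 0,"ay": 0,"az": 0,"fingers": 0},
    {"x": 0,"y": 0,"z": 30,"ax": 0,"ay": 0,"az": 0,"fingers": 0},
    {"x": 0,"y": 0,"z": 40,"ax": 0,"ay": 0,"az": 0,"fingers": 0},
    {"x": 0,"y": 0,"z": 40,"ax": 0,"ay": 0,"az": 0,"fingers": 0},
    {"x": 0,"y": 0,"z": 40,"ax": 0,"ay": 0,"az": 0,"fingers": 0},
    {"x": 0,"y": 0,"z": 40,"ax": 0,"ay": 0,"az": 0,"fingers": 0},
    {"x": 0,"y": 0,"z": 10,"ax": 0,"ay": 0,"az": 0,"fingers": 0},
    {"x": 0,"y": 0,"z": 0,"ax": 0,"ay": 0,"az": 0,"fingers": 0}
  ]
}}

```text
t: 11.8
eef_pos: [0.3923, 0.1452, 0.0421]
tool_rot: [-0.001, 0.921, 0.389, -0.007]
contact_force: [-0.7, 0.5, 0.4]
gripper_width: 0.142
grasp_force: 50.5
```

```bash
python3 to.py .388 .161 .021 45.7
```

```text
11.8 [-0.231, 0.4, -0.314, 2.266, 0.237, 0.52, -1.502] [0.3923 0.1452 0.0421] shift mm [  8.6 -13.9  21.1] turn deg [-0.44  0.74  0.12] w 0.14241628852372534 f [-0.7  0.5  0.4]
```

>>> {"api": "jog_arm", "payload": {
  "rows": [
    {"x": 0,"y": 0,"z": 8,"ax": 0,"ay": 0.7,"az": 0,"fingers": 0},
    {"x": 0,"y": 0,"z": 6,"ax": 0,"ay": 0,"az": 0,"fingers": 0},
    {"x": 0,"y": 0,"z": 4,"ax": 0,"ay": 0,"az": 0,"fingers": 0},
    {"x": 0,"y": 0,"z": 2,"ax": 0,"ay": 0,"az": 0,"fingers": 0},
    {"x": 0,"y": 0,"z": 1,"ax": 0,"ay": 0,"az": 0,"fingers": 0},
    {"x": 0,"y": 0,"z": 0,"ax": 0,"ay": 0,"az": 0,"fingers": 0},
    {"x": 0,"y": 0,"z": 0,"ax": 0,"ay": 0,"az": 0,"fingers": 0},
    {"x": 0,"y": 0,"z": 0,"ax": 0,"ay": 0,"az": 0,"fingers": 0}
  ]
}}

```text
t: 12.6
eef_pos: [0.3945, 0.1457, 0.0231]
tool_rot: [-0.003, 0.921, 0.389, 0.002]
contact_force: [-0.5, 0.5, -1.5]
gripper_width: 0.141
grasp_force: 50.5
```

>>> {"api": "jog_arm", "payload": {
  "rows": [
    {"x": 0,"y": 0,"z": 1.5,"ax": 0,"ay": 0,"az": 0,"fingers": 0},
    {"x": 0,"y": 0,"z": 1.5,"ax": 0,"ay": 0,"az": 0,"fingers": 0},
    {"x": 0,"y": 0,"z": 0,"ax": 0,"ay": 0,"az": 0,"fingers": 0},
    {"x": 0,"y": 0,"z": 0,"ax": 0,"ay": 0,"az": 0,"fingers": 0},
    {"x": 0,"y": 0,"z": 0,"ax": 0,"ay": 0,"az": 0,"fingers": 45},
    {"x": 0,"y": 0,"z": 0,"ax": 0,"ay": 0,"az": 0,"fingers": 45},
    {"x": 0,"y": 0,"z": 0,"ax": 0,"ay": 0,"az": 0,"fingers": 45},
    {"x": 0,"y": 0,"z": 0,"ax": 0,"ay": 0,"az": 0,"fingers": 45}
  ]
}}

```text
t: 13.4
eef_pos: [0.3944, 0.1458, 0.0199]
tool_rot: [-0.003, 0.921, 0.389, 0.002]
contact_force: [-0.6, 0.0, -0.4]
gripper_width: 0.525
grasp_force: 0.0
```

>>> {"api": "jog_arm", "payload": {
  "rows": [
    {"x": 0,"y": 0,"z": -15,"ax": 0,"ay": 0,"az": 0,"fingers": 45},
    {"x": 0,"y": 0,"z": -30,"ax": 0,"ay": 0,"az": 0,"fingers": 45},
    {"x": 0,"y": 0,"z": -40,"ax": 0,"ay": 0,"az": 0,"fingers": 45},
    {"x": 0,"y": 0,"z": -45,"ax": 0,"ay": 0,"az": 0,"fingers": 45},
    {"x": 0,"y": 0,"z": -40,"ax": 0,"ay": 0,"az": 0,"fingers": 45},
    {"x": 30,"y": -33,"z": 0,"ax": 0,"ay": 0,"az": 0,"fingers": 60},
    {"x": 30,"y": -33,"z": 0,"ax": 0,"ay": 0,"az": 0,"fingers": 60},
    {"x": 0,"y": 0,"z": 0,"ax": 0,"ay": 0,"az": 0,"fingers": 60}
  ]
}}

```text
t: 14.2
eef_pos: [0.3883, 0.2397, 0.1918]
tool_rot: [-0.005, 0.92, 0.392, 0.003]
contact_force: [-0.5, -1.2, 0.4]
gripper_width: 0.7
grasp_force: 0.0
```

```bash
python3 - <<'E'
from h import *
c=cam("wrist","w5"); d=cam("side","d5")
o=bot.get_obs();print(o["t"],o["eef_pos"].round(4))
for p in((.419,.315,.018),):print(proj(c,p))
m=(c["pixels"].max(2)<60).astype(np.uint8);k,l,st,ce=cv2.connectedComponentsWithStats(m)
for i in range(1,k):
    if 200<st[i,4]<6000: print(st[i].tolist(),ce[i].round(1),plane(c,[ce[i]],.015).round(3).tolist())
u,v=proj(c,(.419,.315,.018))[0].astype(int);y0=max(v-45,0);x0=max(u-45,0)
a=cv2.resize(c["pixels"][y0:y0+90,x0:x0+90],(540,540),interpolation=cv2.INTER_CUBIC)[:,:,::-1];print(x0,y0)
b=cv2.resize(d["pixels"][235:315,270:340],(260,297),interpolation=2)[:,:,::-1]
w1=load("w1");e=cv2.resize(w1["pixels"][255:290,290:325],(243,243),interpolation=cv2.INTER_CUBIC)[:,:,::-1]
O=np.zeros((540,800,3),np.uint8);O[:,:540]=a;O[:297,540:]=b;O[297:,540:783]=e;cv2.imwrite("pics/v5.png",O)
E
```

```text
14.3 [0.3884 0.2342 0.1905]
[[250.99170663 116.39091919]]
[38, 0, 140, 87, 3458] [103.9  21.8] [[0.383, 0.512, 0.015]]
[0, 29, 36, 97, 1606] [11.1 69.5] [[0.257, 0.596, 0.015]]
[294, 52, 31, 30, 682] [309.5  66.9] [[0.493, 0.311, 0.015]]
[0, 66, 45, 91, 474] [ 17.7 114.3] [[0.224, 0.543, 0.015]]
[0, 81, 69, 116, 3239] [ 33.2 139.7] [[0.219, 0.5, 0.015]]
[228, 94, 44, 43, 1473] [249.6 114.6] [[0.419, 0.317, 0.015]]
[401, 182, 63, 56, 2463] [430.2 210.9] [[0.491, 0.114, 0.015]]
205 71
```

View pics/v5.png

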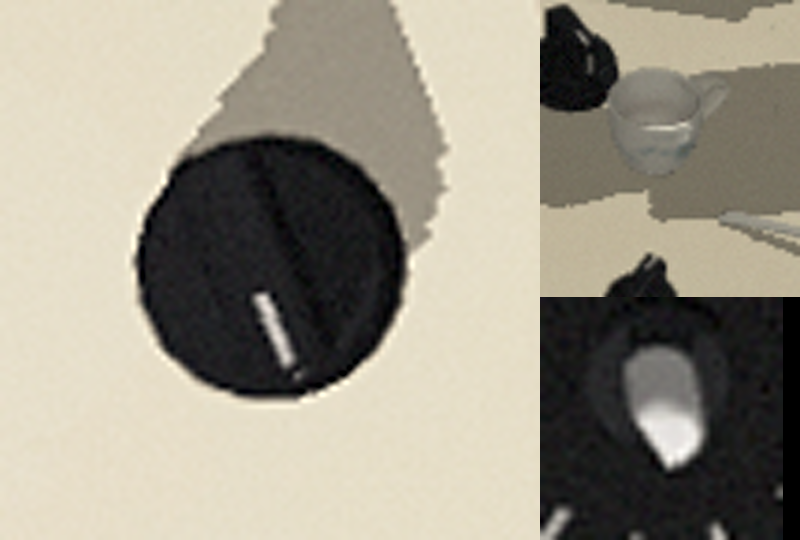

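The mug stands upright at its spot. The dial disk is centred at crop (271,265), with the pointer running from (260,292) to (292,368). Now I compute the grasp.

```bash
python3 - <<'E'
from h import *
c=load("w5")
im=c["pixels"];m=(im.max(2)<75).astype(np.uint8);k,l,st,ce=cv2.connectedComponentsWithStats(m);i=l[118,245]
hull=cv2.convexHull(np.argwhere(l==i)[:,::-1].astype(np.int32));e=cv2.fitEllipse(hull);print("ellipse",e,"z=.012",plane(c,[e[0]],.012).round(4))
print("at .018",plane(c,[e[0]],.018).round(4))
sub=im[130:140,240:262].astype(int).min(2); 
L=plane(c,[(205+260/6,71+292/6),(205+292/6,71+368/6)],.037);v=L[1]-L[0];print(L.round(4).tolist(),np.degrees(np.arctan2(v[1],v[0])))
# bright pointer pixels PCA
g=im.min(2);ys,xs=np.nonzero((g>110)&(l!=i)); s=(abs(xs-251)<9)&(abs(ys-126)<9); P=plane(c,np.c_[xs[s],ys[s]],.037)[:,:2]
u,S,vt=np.linalg.svd(P-P.mean(0));print(s.sum(),P.mean(0),np.degrees(np.arctan2(*vt[0][::-1])),S)
E
python3 to.py .419 .3155 .06 67.5
```

```text
ellipse ((249.71531677246094, 114.83108520507812), (43.62656021118164, 44.39488983154297), 92.97567749023438) z=.012 [[0.4188 0.3175 0.012 ]]
at .018 [[0.4192 0.317  0.018 ]]
[[0.4164, 0.3131, 0.037], [0.4118, 0.3014, 0.037]] -111.7660108760432
27 [0.41404133 0.30808331] -112.44691437453992 [0.01707471 0.00284219]
14.3 [-0.256, 0.194, -0.466, 2.084, 0.105, 0.882, -1.55] [0.3884 0.2342 0.1905] shift mm [ 78.9 -33.9 131.1] turn deg [ -0.25  -0.35 -21.61] w 0.6994616391708233 f [ 0.1 -0.7 -0.2]
```

>>> {"api": "jog_arm", "payload": {
  "rows": [
    {"x": 40,"y": -18,"z": 0,"ax": 0,"ay": 0,"az": 0,"fingers": 45},
    {"x": 40,"y": -18,"z": 0,"ax": 0,"ay": 0,"az": 0,"fingers": 45},
    {"x": 0,"y": 0,"z": 0,"ax": 0,"ay": 0,"az": -8,"fingers": 45},
    {"x": 0,"y": 0,"z": 20,"ax": 0,"ay": 0,"az": -8,"fingers": 45},
    {"x": 0,"y": 0,"z": 40,"ax": 0,"ay": 0,"az": -6,"fingers": 45},
    {"x": 0,"y": 0,"z": 40,"ax": 0,"ay": 0,"az": 0,"fingers": 45},
    {"x": 0,"y": 0,"z": 20,"ax": 0,"ay": 0,"az": 0,"fingers": 45},
    {"x": 0,"y": 0,"z": 0,"ax": 0,"ay": 0,"az": 0,"fingers": 45}
  ]
}}

```text
t: 15.1
eef_pos: [0.4175, 0.3134, 0.0681]
tool_rot: [-0.002, 0.831, 0.557, -0.001]
contact_force: [0.3, -0.6, -0.2]
gripper_width: 0.527
grasp_force: 0.0
```

```bash
python3 to.py .4185 .3173 .022 67.9; python3 - <<'E'
from h import *
c=cam("wrist","w6");im=c["pixels"];print(c["world_from_camera"][:3,3].round(3),proj(c,[[.4185,.3173,.037],[.414,.3081,.037]]).round(1))
g=im.min(2).astype(int)
u,v=proj(c,[.414,.3081,.037])[0].astype(int);m=np.zeros(g.shape,bool);m[max(v-14,0):v+14,u-14:u+14]=g[max(v-14,0):v+14,u-14:u+14]>110
k,l,st,ce=cv2.connectedComponentsWithStats(m.astype(np.uint8));
for i in range(1,k):
    if st[i,4]<8: continue
    ys,xs=np.nonzero(l==i);P=plane(c,np.c_[xs,ys],.037)[:,:2];_,S,vt=np.linalg.svd(P-P.mean(0),full_matrices=False);print(st[i].tolist(),P.mean(0).round(4),np.degrees(np.arctan2(*vt[0][::-1])),S.round(4))
E
```

```text
15.1 [-0.376, 0.497, -0.478, 2.023, 0.338, 0.7, -1.456] [0.4175 0.3134 0.0681] shift mm [ 4.  -0.3 46.1] turn deg [-0.32 -0.02 -0.24] w 0.5273128964302635 f [ 0.3 -0.6 -0.2]
[0.446 0.381 0.208] [[280.7 241.6]
 [279.6 257.9]]
[278, 246, 3, 18, 54] [0.4145 0.3102] -112.5531497509967 [0.0242 0.0035]
[265, 253, 28, 18, 249] [0.4113 0.3041] -25.128234798695374 [0.087  0.0426]
```

>>> {"api": "jog_arm", "payload": {
  "rows": [
    {"x": 4,"y": -1,"z": 20,"ax": 0,"ay": 0,"az": 0,"fingers": 45},
    {"x": 0,"y": 0,"z": 18,"ax": 0,"ay": 0,"az": 0,"fingers": 40},
    {"x": 0,"y": 0,"z": 8,"ax": 0,"ay": 0,"az": 0,"fingers": 30},
    {"x": 0,"y": 0,"z": 0,"ax": 0,"ay": 0,"az": 0,"fingers": 20},
    {"x": 0,"y": 0,"z": 0,"ax": 0,"ay": 0,"az": 0,"fingers": 0},
    {"x": 0,"y": 0,"z": 0,"ax": 0,"ay": 0,"az": 0,"fingers": 0},
    {"x": 0,"y": 0,"z": 0,"ax": 0,"ay": 0,"az": 0,"fingers": 0},
    {"x": 0,"y": 0,"z": 0,"ax": 0,"ay": 0,"az": 0,"fingers": 0}
  ],
  "force": 40
}}

```text
t: 15.95
eef_pos: [0.4202, 0.3216, 0.026]
tool_rot: [-0.003, 0.83, 0.557, 0.003]
contact_force: [0.4, 0.5, 2.2]
gripper_width: 0.143
grasp_force: 43.8
```

```bash
python3 to.py .4182 .3174 .022 67.9
```

```text
15.95 [-0.42, 0.569, -0.437, 2.031, 0.397, 0.616, -1.511] [0.4202 0.3216 0.026 ] shift mm [-4.6 -0.2  4. ] turn deg [-0.1  -0.48 -0.17] w 0.14326099051899005 f [0.4 0.5 2.2]
```

>>> {"api": "jog_arm", "payload": {
  "rows": [
    {"x": 0,"y": 0,"z": 0,"ax": 0,"ay": 0,"az": 0,"fingers": 25},
    {"x": 0,"y": 0,"z": 0,"ax": 0,"ay": 0,"az": 0,"fingers": 25},
    {"x": -4.5,"y": 0,"z": 3,"ax": 0,"ay": 0.5,"az": 0,"fingers": 25},
    {"x": 0,"y": 0,"z": 2,"ax": 0,"ay": 0,"az": 0,"fingers": 25},
    {"x": 0,"y": 0,"z": 0,"ax": 0,"ay": 0,"az": 0,"fingers": 25},
    {"x": 0,"y": 0,"z": 0,"ax": 0,"ay": 0,"az": 0,"fingers": 0},
    {"x": 0,"y": 0,"z": 0,"ax": 0,"ay": 0,"az": 0,"fingers": 0},
    {"x": 0,"y": 0,"z": 0,"ax": 0,"ay": 0,"az": 0,"fingers": 0}
  ]
}}

```text
t: 16.75
eef_pos: [0.4179, 0.3172, 0.0203]
tool_rot: [-0.006, 0.83, 0.557, 0.006]
contact_force: [-0.4, -0.6, 0.0]
gripper_width: 0.148
grasp_force: 43.1
```

```bash
python3 to.py .4182 .3174 .022 67.9;python3 - <<'E'
from h import *
c=cam("wrist","w7");o=bot.get_obs();Rm=R.from_quat(o["tool_rot"][[1,2,3,0]])
g=c["pixels"].min(2).astype(int);u,v=proj(c,[.4145,.3102,.037])[0].astype(int);print(u,v)
m=np.zeros(g.shape,np.uint8);m[v-16:v+16,u-12:u+12]=g[v-16:v+16,u-12:u+12]>110
k,l,st,ce=cv2.connectedComponentsWithStats(m)
for i in range(1,k):
    if st[i,4]<8: continue
    ys,xs=np.nonzero(l==i);P=plane(c,np.c_[xs,ys],.037);print(st[i].tolist(),(Rm.inv().apply(P.mean(0)-o["eef_pos"])*1000).round(1))
    q=Rm.inv().apply(P-o["eef_pos"])*1000;print("x range",q[:,0].min(),q[:,0].max(),"y",q[:,1].min(),q[:,1].max())
E
```

```text
16.75 [-0.416, 0.571, -0.433, 2.048, 0.404, 0.59, -1.514] [0.4179 0.3172 0.0203] shift mm [ 0.3  0.2 -1.7] turn deg [-0.15 -0.91 -0.16] w 0.1481915819217632 f [-0.4 -0.6  0. ]
280 305
[268, 293, 24, 28, 274] [-11.7  -0.5 -16.9]
x range -15.809029387710886 -1.1573831817121305 y -6.112810842945027 4.4590597915756405
```

```bash
cat > to2.py <<'E'
from h import *
import sys
# goal: dial axis xy, TCP z, dial x azimuth; dial assumed vertical with az 67.7 at grasp, centred under TCP
x=np.array([float(v) for v in sys.argv[1:4]]);az=float(sys.argv[4])
g=np.load("grasp.npy");Rg=R.from_quat(g)
o=bot.get_obs(); Rm=R.from_quat(o["tool_rot"][[1,2,3,0]]);G=R.from_euler('z',az-67.7,degrees=True)*Rg
print(o["t"],o["q"].round(3).tolist(),o["eef_pos"].round(4),"shift mm",(Rm.inv().apply(x-o["eef_pos"])*1000).round(1),"turn deg",np.degrees((Rm.inv()*G).as_rotvec()).round(2),"w",round(o["gripper_width"],3),o["grasp_force"].round(1),"f",o["contact_force"].round(1),o["torque"].round(2))
E
python3 -c "
from h import *
o=bot.get_obs();np.save('grasp.npy',o['tool_rot'][[1,2,3,0]]);print(o['t'])"
```

```text
16.8
```

>>> {"api": "jog_arm", "payload": {
  "rows": [
    {"x": 0,"y": 0,"z": -15,"ax": 0,"ay": 0,"az": 0,"fingers": 0},
    {"x": 0,"y": 0,"z": -30,"ax": 0,"ay": 0,"az": 0,"fingers": 0},
    {"x": 0,"y": 0,"z": -38,"ax": 0,"ay": 0,"az": 0,"fingers": 0},
    {"x": 0,"y": 0,"z": -38,"ax": 0,"ay": 0,"az": 8,"fingers": 0},
    {"x": 0,"y": 0,"z": -38,"ax": 0,"ay": 0,"az": 8,"fingers": 0},
    {"x": 0,"y": 0,"z": -30,"ax": 0,"ay": 0,"az": 8,"fingers": 0},
    {"x": 0,"y": 0,"z": 0,"ax": 0,"ay": 0,"az": 8,"fingers": 0},
    {"x": 0,"y": 0,"z": 0,"ax": 0,"ay": 0,"az": 8,"fingers": 0}
  ]
}}

```text
t: 17.6
eef_pos: [0.4176, 0.3147, 0.2118]
tool_rot: [-0.008, 0.971, 0.237, 0.005]
contact_force: [-0.7, -0.7, -0.8]
gripper_width: 0.154
grasp_force: 43.1
```

```bash
python3 to2.py .45 0 .22 -7; python3 to2.py .305 -.313 .15 -7
```

```text
Traceback (most recent call last):
  File "to2.py", line 7, in <module>
    print(o["t"],o["q"].round(3).tolist(),o["eef_pos"].round(4),"shift mm",(Rm.inv().apply(x-o["eef_pos"])*1000).round(1),"turn deg",np.degrees((Rm.inv()*G).as_rotvec()).round(2),"w",round(o["gripper_width"],3),o["grasp_force"].round(1),"f",o["contact_force"].round(1),o["torque"].round(2))
                                                                                                                                                                                                                   ^^^^^^^^^^^^^^^^^^^^^^
AttributeError: 'float' object has no attribute 'round'
Traceback (most recent call last):
  File "to2.py", line 7, in <module>
    print(o["t"],o["q"].round(3).tolist(),o["eef_pos"].round(4),"shift mm",(Rm.inv().apply(x-o["eef_pos"])*1000).round(1),"turn deg",np.degrees((Rm.inv()*G).as_rotvec()).round(2),"w",round(o["gripper_width"],3),o["grasp_force"].round(1),"f",o["contact_force"].round(1),o["torque"].round(2))
                                                                                                                                                                                                                   ^^^^^^^^^^^^^^^^^^^^^^
AttributeError: 'float' object has no attribute 'round'
```

>>> {"api": "jog_arm", "payload": {
  "rows": [
    {"x": -14.5,"y": 37,"z": 0,"ax": 0,"ay": 0,"az": 0,"fingers": 0},
    {"x": -14.5,"y": 37,"z": 0,"ax": 0,"ay": 0,"az": 0,"fingers": 0},
    {"x": -14.5,"y": 37,"z": 0,"ax": 0,"ay": 0,"az": 0,"fingers": 0},
    {"x": -14.5,"y": 37,"z": 0,"ax": 0,"ay": 0,"az": 0,"fingers": 0},
    {"x": -14.5,"y": 37,"z": 0,"ax": 0,"ay": 0,"az": 0,"fingers": 0},
    {"x": -14.5,"y": 37,"z": 0,"ax": 0,"ay": 0,"az": 0,"fingers": 0},
    {"x": -14.5,"y": 37,"z": 0,"ax": 0,"ay": 0,"az": 0,"fingers": 0},
    {"x": -14.5,"y": 37,"z": 0,"ax": 0,"ay": 0,"az": 0,"fingers": 0}
  ]
}}

```text
t: 18.4
eef_pos: [0.4522, -0.003, 0.2056]
tool_rot: [-0.007, 0.971, 0.24, 0.004]
contact_force: [1.0, 0.8, 0.2]
gripper_width: 0.15
grasp_force: 43.1
```

>>> {"api": "jog_arm", "payload": {
  "rows": [
    {"x": -34,"y": 26,"z": 0,"ax": 0,"ay": 0,"az": 0,"fingers": 0},
    {"x": -34,"y": 26,"z": 0,"ax": 0,"ay": 0,"az": 0,"fingers": 0},
    {"x": -34,"y": 26,"z": 0,"ax": 0,"ay": 0,"az": 0,"fingers": 0},
    {"x": -34,"y": 26,"z": 0,"ax": 0,"ay": 0,"az": 0,"fingers": 0},
    {"x": -34,"y": 26,"z": 0,"ax": 0,"ay": 0,"az": 0,"fingers": 0},
    {"x": -34,"y": 26,"z": 0,"ax": 0,"ay": 0,"az": 0,"fingers": 0},
    {"x": -34,"y": 26,"z": 0,"ax": 0,"ay": 0,"az": 0,"fingers": 0},
    {"x": -20,"y": 20,"z": 0,"ax": 0,"ay": 0,"az": 0,"fingers": 0}
  ]
}}

```text
t: 19.2
eef_pos: [0.3162, -0.3027, 0.2004]
tool_rot: [-0.007, 0.971, 0.239, 0.004]
contact_force: [0.9, -0.7, -0.1]
gripper_width: 0.151
grasp_force: 43.1
```

```bash
sed -i 's/o\["grasp_force"\].round(1)/o["grasp_force"]/' to2.py; python3 to2.py .305 -.313 .15 -7
```

```text
19.2 [0.556, 0.124, 0.083, 2.129, -0.032, 0.895, -0.431] [ 0.3162 -0.3027  0.2004] shift mm [-15.3   4.5  50.2] turn deg [-0.95  0.49 34.55] w 0.151 43.1241112947464 f [ 0.9 -0.7 -0.1] [ 0.01 -0.02  0.01]
```

>>> {"api": "jog_arm", "payload": {
  "rows": [
    {"x": -5,"y": -3,"z": 0,"ax": 0,"ay": 0,"az": 8,"fingers": 0},
    {"x": 0,"y": 0,"z": 20,"ax": 0,"ay": 0,"az": 8,"fingers": 0},
    {"x": 0,"y": 0,"z": 20,"ax": 0,"ay": 0,"az": 8,"fingers": 0},
    {"x": 0,"y": 0,"z": 10,"ax": 0,"ay": 0,"az": 8,"fingers": 0},
    {"x": 0,"y": 0,"z": 0,"ax": 0,"ay": 0,"az": 2.5,"fingers": 0},
    {"x": 0,"y": 0,"z": 0,"ax": -0.9,"ay": 0,"az": 0,"fingers": 0},
    {"x": 0,"y": 0,"z": 0,"ax": 0,"ay": 0,"az": 0,"fingers": 0},
    {"x": 0,"y": 0,"z": 0,"ax": 0,"ay": 0,"az": 0,"fingers": 0}
  ]
}}

```text
t: 20.0
eef_pos: [0.3128, -0.2994, 0.1499]
tool_rot: [0.0, 0.998, -0.058, 0.001]
contact_force: [-0.1, 0.1, -0.5]
gripper_width: 0.149
grasp_force: 43.1
```

```bash
python3 to2.py .305 -.313 .15 -7; python3 - <<'E'
from h import *
c=cam("wrist","w8");im=c["pixels"];print(c["world_from_camera"].round(3).tolist())
p=proj(c,[.375,-.322,.08])[0];print(p)
u,v=p.round().astype(int)
g=im[v-24:v+24,u-22:u+22].max(2)
print("\n".join("".join(f"{x//10:3d}" for x in r) for r in g))
E
```

```text
20.0 [0.491, 0.187, 0.144, 2.2, -0.041, 0.755, -1.024] [ 0.3128 -0.2994  0.1499] shift mm [-6.1 14.4 -0.1] turn deg [0.15 0.74 0.29] w 0.149 43.1195604801178 f [-0.1  0.1 -0.5] [ 0.04  0.03 -0.  ]
[[-0.116, -0.952, -0.284, 0.386], [-0.993, 0.112, 0.032, -0.308], [0.001, 0.285, -0.958, 0.29], [0.0, 0.0, 0.0, 1.0]]
[304.97774429 131.86275617]
  1  0  1  1  2  1  1  2  1  1  1  1  0  1  2  1  2  2  2  2  1  1  2  1  1  2  2  1  2  2  2  2  3  2  1  2  2  2  2  2  2  1  2  2
  1  1  1  1  1  1  1  0  1  1  2  1  2  0  1  0  2  3  1  1  2  2  2  1  2  2  2  2  2  1  2  2  2  2  2  1  1  2  2  2  2  3  2  1
  2  0  1  1  1  1  1  0  0  1  1  1  1  2  1  0  2  1  1  2  1  2  2  2  2  1  2  1  1  1  1  1  1  1  2  2  1  2  1  1  2  2  1  1
  1  0  1  1  1  1  2  1  1  1  1  2  1  1  1  2  1  1  3  2  2  2  2  2  2  2  2  2  2  1  2  1  1  2  2  2  1  2  2  2  0  2  2  1
  2  1  2  1  2  1  2  1  1  2  0  2  0  1  1  1  2  1  0  2  2  2  2  2  2  2  1  2  2  1  2  1  1  3  1  1  2  2  2  2  1  2  0  2
  1  0  1  1  1  1  1  0  1  1  1  1  2  0  1  1  2  1  1  1  0  0  0  2  2  1  2  2  2  1  
[... 4926 characters left out ...]
 2  2  2  2  2  2  2  2  1  2  2  1
  2  2  1  2  2  1  2  3  2  2  1  3  2  2  2  1  2  2  2  2  2  2  2  2  2  2  2  2  2  2  1  2  2  2  2  2  1  2  1  2  2  2  1  2
  2  1  2  2  1  2  2  2  2  2  2  2  1  2  1  2  2  2  1  1  2  1  2  2  1  2  2  2  2  1  2  2  1  2  1  2  2  2  2  2  2  2  1  1
  3  1  1  2  2  2  1  2  2  2  2  2  1  2  2  2  1  2  2  3  2  1  1  2  1  3  1  2  2  2  1  2  2  2  2  2  1  2  1  2  1  1  2  2
  1  1  1  1  2  2  2  2  1  2  1  1  2  1  2  2  2  1  2  2  1  2  1  2  2  1  3  3  2  2  2  2  2  2  2  2  1  2  1  2  2  2  2  2
  2  2  1  2  3  1  2  2  2  2  2  2  2  1  2  1  2  1  2  2  2  1  2  2  2  2  2  1  2  2  2  2  2  2  1  2  1  1  1  1  2  2  1  1
```

```bash
python3 - <<'E'
from h import *
c=load("w8");g=c["pixels"].max(2).astype(float)
u0,v0=283,108
m=np.zeros(g.shape,np.uint8);m[v0:v0+48,u0:u0+44]=g[v0:v0+48,u0:u0+44]>90
k,l,st,ce=cv2.connectedComponentsWithStats(m);i=1+st[1:,4].argmax();print(st[i])
ct=cv2.findContours((l==i).astype(np.uint8),cv2.RETR_EXTERNAL,cv2.CHAIN_APPROX_NONE)[0][0][:,0]
P=plane(c,ct.astype(float),.08)[:,:2]*1000
# flat: ransac line with most inliers
best=[0]
for a in range(len(P)):
    for b in range(a+6,len(P)):
        d=P[b]-P[a];L=np.hypot(*d)
        if L<7: continue
        r=abs((P-P[a])@[-d[1]/L,d[0]/L]);n=(r<.35).sum()
        if n>best[0]: best=[n,r<.35]
F=P[best[1]];_,_,vt=np.linalg.svd(F-F.mean(0),full_matrices=False);n=vt[1]
arc=P[~best[1]]
A=np.c_[2*arc,np.ones(len(arc))];x=np.linalg.lstsq(A,(arc**2).sum(1),rcond=None)[0];C=x[:2];rad=np.sqrt(x[2]+C@C)
dist=n@(F.mean(0)-C); n=n*np.sign(dist)
print("centre",C.round(2),"r",rad.round(2),"flat dist",abs(dist).round(2),"flat az",np.degrees(np.arctan2(n[1],n[0])).round(1),best[0],len(P))
# using min-disk for flat position: centre implied along normal
print("min circle",cv2.minEnclosingCircle(arc.astype(np.float32)))
E
```

```text
[294 123  19  17 217]
centre [ 375.   -320.57] r 5.93 flat dist 2.18 flat az 144.9 16 47
min circle ((375.2450256347656, -320.6461181640625), 6.160501480102539)
```

The wrist picture gives the shaft axis at about (0.375,-0.321). Its flat faces azimuth 145°, so the dial's x axis must point to about -35°.

```bash
python3 to2.py .3753 -.321 .120 -35.2
```

```text
20.05 [0.491, 0.187, 0.145, 2.2, -0.041, 0.755, -1.025] [ 0.3127 -0.2995  0.1498] shift mm [64.6 14.1 30. ] turn deg [-0.12  0.78 28.46] w 0.151 43.11986982822418 f [ 0.5 -0.2 -0.4] [ 0.01 -0.02 -0.03]
```

>>> {"api": "jog_arm", "payload": {
  "rows": [
    {"x": 32,"y": 7,"z": 0,"ax": 0,"ay": 0,"az": 0,"fingers": 0},
    {"x": 32,"y": 7,"z": 0,"ax": 0,"ay": 0.7,"az": 0,"fingers": 0},
    {"x": 0,"y": 0,"z": 0,"ax": 0,"ay": 0,"az": 8,"fingers": 0},
    {"x": 0,"y": 0,"z": 0,"ax": 0,"ay": 0,"az": 8,"fingers": 0},
    {"x": 0,"y": 0,"z": 20,"ax": 0,"ay": 0,"az": 8,"fingers": 0},
    {"x": 0,"y": 0,"z": 10,"ax": 0,"ay": 0,"az": 4.5,"fingers": 0},
    {"x": 0,"y": 0,"z": 0,"ax": 0,"ay": 0,"az": 0,"fingers": 0},
    {"x": 0,"y": 0,"z": 0,"ax": 0,"ay": 0,"az": 0,"fingers": 0}
  ]
}}

```text
t: 20.85
eef_pos: [0.3748, -0.321, 0.1197]
tool_rot: [-0.001, 0.953, -0.302, 0.007]
contact_force: [-0.2, 0.2, -0.6]
gripper_width: 0.154
grasp_force: 43.1
```

```bash
python3 to2.py .3753 -.321 .103 -35.2
```

```text
20.85 [0.399, 0.328, 0.223, 2.105, -0.12, 0.707, -1.482] [ 0.3748 -0.321   0.1197] shift mm [ 0.2 -0.2 16.7] turn deg [-0.24  0.22  0.04] w 0.154 43.1234085559845 f [-0.2  0.2 -0.6] [-0.01 -0.    0.04]
```

>>> {"api": "jog_arm", "payload": {
  "rows": [
    {"x": 0,"y": 0,"z": 10,"ax": 0,"ay": 0.2,"az": 0,"fingers": 0},
    {"x": 0,"y": 0,"z": 7,"ax": 0,"ay": 0,"az": 0,"fingers": 0},
    {"x": 0,"y": 0,"z": 2,"ax": 0,"ay": 0,"az": 0,"fingers": 0},
    {"x": 0,"y": 0,"z": 2,"ax": 0,"ay": 0,"az": 0,"fingers": 0},
    {"x": 0,"y": 0,"z": 2,"ax": 0,"ay": 0,"az": 0,"fingers": 0},
    {"x": 0,"y": 0,"z": 1,"ax": 0,"ay": 0,"az": 0,"fingers": 0},
    {"x": 0,"y": 0,"z": 0,"ax": 0,"ay": 0,"az": 0,"fingers": 0},
    {"x": 0,"y": 0,"z": 0,"ax": 0,"ay": 0,"az": 0,"fingers": 0}
  ]
}}

```text
t: 21.65
eef_pos: [0.3749, -0.321, 0.0955]
tool_rot: [-0.001, 0.953, -0.303, 0.008]
contact_force: [-1.9, 1.2, 4.2]
gripper_width: 0.153
grasp_force: 43.7
```

```bash
python3 to2.py .3753 -.321 .0863 -35.2
```

```text
21.65 [0.41, 0.367, 0.212, 2.123, -0.137, 0.648, -1.47] [ 0.3749 -0.321   0.0955] shift mm [ 0.2 -0.1  9.2] turn deg [-0.24  0.03 -0.11] w 0.153 43.6790657043457 f [-1.9  1.2  4.2] [ 0.36  0.52 -0.02]
```

>>> {"api": "jog_arm", "payload": {
  "rows": [
    {"x": -0.5,"y": 0,"z": 0,"ax": 0,"ay": 0,"az": 0,"fingers": 0},
    {"x": -0.5,"y": 0,"z": 0,"ax": 0,"ay": 0,"az": 0,"fingers": 0},
    {"x": -0.5,"y": 0,"z": 0,"ax": 0,"ay": 0,"az": 0,"fingers": 0},
    {"x": 0,"y": 0,"z": 1,"ax": 0,"ay": 0,"az": 0,"fingers": 0},
    {"x": 0,"y": 0,"z": 1,"ax": 0,"ay": 0,"az": 0,"fingers": 0},
    {"x": 0,"y": 0,"z": 1,"ax": 0,"ay": 0,"az": 0,"fingers": 0},
    {"x": 0,"y": 0,"z": 0,"ax": 0,"ay": 0,"az": 0,"fingers": 0},
    {"x": 0,"y": 0,"z": 0,"ax": 0,"ay": 0,"az": 0,"fingers": 0}
  ]
}}

```text
t: 22.45
eef_pos: [0.3748, -0.3209, 0.0932]
tool_rot: [-0.001, 0.953, -0.303, 0.009]
contact_force: [-0.9, 1.2, 11.8]
gripper_width: 0.149
grasp_force: 44.8
```

```bash
python3 to2.py .3753 -.321 .0863 -35.2
```

```text
22.45 [0.411, 0.37, 0.211, 2.126, -0.139, 0.639, -1.468] [ 0.3748 -0.3209  0.0932] shift mm [ 0.4 -0.1  6.9] turn deg [-0.25 -0.1  -0.12] w 0.149 44.844247698783875 f [-0.9  1.2 11.8] [0.16 0.34 0.04]
```

>>> {"api": "jog_arm", "payload": {
  "rows": [
    {"x": 0,"y": 0,"z": -5,"ax": 0,"ay": 0,"az": 0,"fingers": 0},
    {"x": -1,"y": 0,"z": 0,"ax": 0,"ay": 0,"az": 0,"fingers": 0},
    {"x": 0,"y": 0,"z": 0,"ax": 0,"ay": 0,"az": 0,"fingers": 0},
    {"x": 0,"y": 0,"z": 2,"ax": 0,"ay": 0,"az": 0,"fingers": 0},
    {"x": 0,"y": 0,"z": 2,"ax": 0,"ay": 0,"az": 0,"fingers": 0},
    {"x": 0,"y": 0,"z": 1,"ax": 0,"ay": 0,"az": 0,"fingers": 0},
    {"x": 0,"y": 0,"z": 0,"ax": 0,"ay": 0,"az": 0,"fingers": 0},
    {"x": 0,"y": 0,"z": 0,"ax": 0,"ay": 0,"az": 0,"fingers": 0}
  ]
}}

```text
t: 23.25
eef_pos: [0.373, -0.3195, 0.0922]
tool_rot: [-0.001, 0.953, -0.303, 0.008]
contact_force: [-0.2, -0.4, -0.2]
gripper_width: 0.147
grasp_force: 43.2
```

```bash
python3 to2.py .3753 -.321 .0863 -35.2
```

```text
23.25 [0.411, 0.37, 0.211, 2.13, -0.139, 0.638, -1.469] [ 0.373  -0.3195  0.0922] shift mm [ 2.6 -0.1  6. ] turn deg [-0.24  0.03 -0.11] w 0.147 43.17015767097473 f [-0.2 -0.4 -0.2] [0.01 0.03 0.03]
```

It entered: no contact force at about 8 mm depth. I'll push it home now.

>>> {"api": "jog_arm", "payload": {
  "rows": [
    {"x": 0,"y": 0,"z": 2,"ax": 0,"ay": 0,"az": 0,"fingers": 0},
    {"x": 0,"y": 0,"z": 2,"ax": 0,"ay": 0,"az": 0,"fingers": 0},
    {"x": 0,"y": 0,"z": 1,"ax": 0,"ay": 0,"az": 0,"fingers": 0},
    {"x": 0,"y": 0,"z": 1,"ax": 0,"ay": 0,"az": 0,"fingers": 0},
    {"x": 0,"y": 0,"z": 1,"ax": 0,"ay": 0,"az": 0,"fingers": 0},
    {"x": 0,"y": 0,"z": 1,"ax": 0,"ay": 0,"az": 0,"fingers": 0},
    {"x": 0,"y": 0,"z": 0,"ax": 0,"ay": 0,"az": 0,"fingers": 0},
    {"x": 0,"y": 0,"z": 0,"ax": 0,"ay": 0,"az": 0,"fingers": 0}
  ]
}}

```text
t: 24.05
eef_pos: [0.3732, -0.3196, 0.0845]
tool_rot: [-0.001, 0.953, -0.303, 0.008]
contact_force: [-2.0, 0.3, 3.2]
gripper_width: 0.146
grasp_force: 43.5
```

```bash
python3 to2.py .373 -.3195 .0823 -35.2
```

```text
24.05 [0.414, 0.384, 0.206, 2.134, -0.144, 0.62, -1.464] [ 0.3732 -0.3196  0.0845] shift mm [-0.2  0.   2.1] turn deg [-0.24  0.02 -0.11] w 0.146 43.48998427391052 f [-2.   0.3  3.2] [0.15 0.25 0.02]
```

>>> {"api": "jog_arm", "payload": {
  "rows": [
    {"x": -0.4,"y": 0.2,"z": 1,"ax": 0,"ay": 0,"az": 0,"fingers": 0},
    {"x": 0,"y": 0,"z": 1,"ax": 0,"ay": 0,"az": 0,"fingers": 0},
    {"x": 0,"y": 0,"z": 1,"ax": 0,"ay": 0,"az": 0,"fingers": 0},
    {"x": 0,"y": 0,"z": 1,"ax": 0,"ay": 0,"az": 0,"fingers": 0},
    {"x": 0,"y": 0,"z": 0.8,"ax": 0,"ay": 0,"az": 0,"fingers": 0},
    {"x": 0,"y": 0,"z": 0,"ax": 0,"ay": 0,"az": 0,"fingers": 0},
    {"x": 0,"y": 0,"z": 0,"ax": 0,"ay": 0,"az": 0,"fingers": 0},
    {"x": 0,"y": 0,"z": 0,"ax": 0,"ay": 0,"az": 0,"fingers": 0}
  ]
}}

```text
t: 24.85
eef_pos: [0.3733, -0.3197, 0.0808]
tool_rot: [-0.001, 0.953, -0.303, 0.009]
contact_force: [-3.5, 3.8, 19.1]
gripper_width: 0.149
grasp_force: 45.8
```

```bash
python3 to2.py .373 -.3195 .0813 -35.2; python3 red.py
```

```text
24.85 [0.417, 0.39, 0.204, 2.136, -0.148, 0.611, -1.46] [ 0.3733 -0.3197  0.0808] shift mm [-0.4 -0.  -0.6] turn deg [-0.27 -0.03 -0.11] w 0.149 45.79889237880707 f [-3.5  3.8 19.1] [0.91 0.78 0.02]
scene [334, 178, 7, 6, 34] [0.497, -0.123, 0.075]
scene [362, 186, 7, 6, 28] [0.429, -0.157, 0.075]
scene [355, 199, 7, 7, 34] [0.41, -0.106, 0.075]
side [313, 177, 6, 6, 26] [0.429, -0.162, 0.075]
side [289, 181, 4, 4, 11] [0.496, -0.134, 0.075]
side [318, 186, 6, 5, 21] [0.409, -0.113, 0.075]
wrist [34, 306, 25, 26, 500] [0.429, -0.16, 0.075]
wrist [28, 348, 21, 22, 373] [0.41, -0.111, 0.075]
25.0 [0.417, 0.39, 0.204, 2.136, -0.148, 0.611, -1.46] [ 0.3733 -0.3198  0.0808] [-0.001  0.953 -0.303  0.009]
```

```bash
python3 -c "
from station import bot
print(bot.hand_in())"
```

```text
the job is handed in; nothing more can be done
None
```

I handed the job in at about 25 s, and no pass or fail result came back. By camera and force readings, the three tomatoes are in the pan, the empty mug stands upright, and the dial is fully home on its shaft, still gripped and pressed to the stop at about 19 N.

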